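# Hang a sprocket hub on the slanted keyed peg of a cleaning stand

## Task

Hang the sprocket hub on the slanted peg of the cleaning stand for brushing: thread it over the tip and slide it down along the peg, toothed disc downwards. The flat key across the foot of the peg must sit in two of the hub's slots, so press only lightly and turn the hub by feel until it drops fully home on the flange, then let go, leaving the other bench things alone.

Things in the scene. Friction and masses are not known exactly. Their poses are not given: they have to be found in the camera images.
- hub: loose bare-aluminium sprocket hub, 0.25 to 0.5 kg, standing on the bench boss up. Origin: centre of its underside; z up along the 26 mm bore that runs right through. From below: lugs 0 to 10 mm high (see hub_foot), a toothed disc 102 mm across from 10 to 16 mm, then a smooth round boss 40 mm across from 16 to 52 mm, the place to grip.
- hub_foot (a point): centre of the hub's underside (the origin of hub). Around it a ring of lugs out to 27 mm from the axis, cut by six straight radial slots 10.5 mm wide and 10 mm deep, 60 degrees apart, one along the hub's x axis.
- hub_top (a point): centre of the upper end of the hub's boss, 52 mm up the bore axis from hub_foot
- stand: fixed dark steel cleaning stand: base plate 170 x 130 x 12 mm (65 mm before to 105 mm behind the origin), post and slanted steel peg. Origin on the bench; z up. The peg leans to the stand's -x (roughly to the robot), 40 degrees from vertical: seat to tip is (-0.643, 0, 0.766) in the stand's frame. More than 60 N on the stand or peg damages it.
- peg_seat (a point): centre of the 52 mm flange at the peg's foot, 35 mm towards -x of the stand's origin, 85 mm up; hub home = hub_foot here. Flat on the flange, across the peg, lies a key 48 x 8 mm, 8 mm high. Its angle about the peg varies up to 30 degrees either way from the stand's x-z plane, unmeasured.
- peg_mid (a point): point on the peg's axis 52 mm from peg_seat; hub_top lies here when home. With its slots off the key the hub stops 8 mm short of home; it must be turned about the peg under light pressure (3 to 10 N) until it drops; a sweep of 60 degrees always meets a slot.
- peg_tip (a point): centre of the peg's tip, 72 mm from peg_seat along the axis. The peg is 23.6 mm thick, the last 12 mm tapering to 13 mm. The peg and its key are clamped by friction and slip round their axis only if twisted by more than 0.4 N m.
- can: bystander: closed grey can, 60 mm across, 160 mm high, origin under its centre
- jar: bystander: glass jar with steel cap, 70 mm across, 90 mm high, origin under its centre
- wrench: bystander: steel wrench lying flat on the bench
Mind the look-alikes: they are no part of the job. Leave any pink or yellow look-alike of the hub alone.

How it is judged:
By the outcome, as a careful person would: the job done as asked, in the order asked, and still so for the second after the job is handed in, with the robot touching nothing.
It also fails if it takes over 67 s, if anything falls off the work surface, if the arm or the gripper's body presses on something with over 40 N, if the wrist force passes 120 N, or if a joint passes its speed limit or range.

## Robot

A 7-joint arm with a two-finger parallel gripper is mounted at the origin on the work surface. World frame = base frame: x ahead of the robot, y to its left, z up, the work surface at z = 0. Lengths are in m, angles in rad, forces in N, time in s.
With the tool pointing down it reaches from about 0.425 to 0.925 m from the base axis. Payload 6.8 kg.
Tool frame: the origin (TCP) lies on the centre line of the jaws, within the pads' length; the fingertips stand 17 mm ahead of it and the grasp point (between the pads) lies 2 mm behind it (nose_length is the distance from the TCP to the fingertips, in m); z points along the fingers, x is the direction in which the jaws open and shut, and the axes are right-handed (so a half turn about z gives the same grasp; the last joint's range is limited). The gripper opens to 85 mm and grips with 20 to 120 N. Pads are 22 mm wide; open, the fingers measure 114 mm over their backs; the gripper's body (76 mm by 85 mm) begins 54 mm behind the grasp point. The pads swing forward as they close: fully open they stand 13 mm farther back than shut.
Start: joints at [1.183, 0.477, 0.022, 1.555, -0.011, 1.109, -0.083], TCP at [0.186, -0.649, 0.248] pointing down, gripper open.
Joint ranges: [-2.96, 2.96], [-0.34, 2.1], [-1.41, 1.46], [0.24, 2.44], [-1.37, 4.51], [0.17, 1.92], [-2.96, 2.96]. Speed limits (rad/s): [2.39, 2.39, 3.14, 3.14, 3.14, 3.14, 3.14].

## Interface

Orientations are given as a unit quaternion [w, x, y, z].
In Python, from station import * gives the robot as it stands.
- The arm moves only by the tool send_rows, never from a script. Its argument "commands" is a list of rows, each an object with "translation": the shift along the tool's x, y, z in m, a list of three; "rot": the turn, a rotation vector about the tool's x, y, z in degrees, a list of three; "grip": the finger opening in m, from 0 to 0.0854. In form: [{"translation": [tx, ty, tz], "rot": [rx, ry, rz], "grip": grip}, ...]. A call has exactly 5 rows; each row shifts and turns the commanded pose from where the row before left it, along the tool's axes as they then stand; what a row does not reach is not made up. A row lasts 1/12 s, in which the tool goes at most 41.7 mm and 7.16 degrees, less where a joint would pass 70% of its speed; a pose out of reach is approached as far as the arm can. A call with a gripper value outside its range is refused whole. The fingers move at their own pace and stop on an object; "force" is the grip in N (left out, the last holds). Time passes only in rows, so rows that do not move let the fingers close, or fill a call up. It gives the time, the measured TCP pose, the force and the opening at its end, in the units of the state.
- get_obs(): the state, without advancing time (a new reading comes with each control period).
- read_camera(name): name is "scene" or "top" or "wrist"; returns a dict with "pixels" (480x640x3 uint8, red, green, blue), "depth" (480x640 float32, m along the optical axis (not along the pixel's ray), 0 where there is no reading), "mtx" (3x3 intrinsics, pixels), "dist" ([k1, k2, p1, p2, k3] as OpenCV has them; the pictures are not rectified), "extrinsics" (4x4, takes a point from camera to world coordinates). Camera axes: x right, y up, looking along -z (the intrinsics and any distortion apply to the point x, -y, -z); pixel columns grow to the right and rows downward; lengths in m; the calibration is good to about 2 mm. A picture is of the moment at which its call begins.
- hand_in(): hands the job in, once; it reports no verdict.
The state is a dict: "t": time; "q": joint angles; "joint_vel": joint speeds; "joint_torque": joint torques, N m; "eef_pos": TCP position; "tool_rot": TCP orientation; "contact_force": force on the tool from outside, world axes, zero at the start; "torque": the same for the moment, N m; "gripper_width": opening from 0.0 (shut) to 1.0 (fully open).
Only numpy, scipy, OpenCV 4.12 (cv2) and the standard library are available. Lean on these libraries where they do the work, as an engineer would, in place of code of your own. Each camera call takes 0.05 s, during which the arm holds its last target.

## Working session

There is one attempt and no reset: what is moved stays moved. The work goes in short steps, Python scripts to look and compute and a tool call to move; the robot and the scene stay as the last step left them, time stands still between calls to the robot, and variables do not carry over. Pictures are saved under pics/ and viewed, and the job is handed in when it is done.

Besides the shell and the picture viewer there is one more tool, called after ">>>" as a command line: name --argument value ..., lists and objects as JSON in quotes. send_rows: Moves the arm, as the interface text tells. Its arguments: {"type":"object","properties":{"commands":{"type":"array","items":{"type":"object","properties":{"translation":{"type":"array","items":{"type":"number"}},"rot":{"type":"array","items":{"type":"number"}},"grip":{"type":"number"}}}},"force":{"type":"number"}},"required":["commands"]}

```bash
ls; mkdir -p pics
python3 - <<'E'
from station import *
import cv2
o=get_obs(); print(o)
for n in ("scene","top","wrist"):
    c=read_camera(n); cv2.imwrite(f"pics/{n}0.png",c["pixels"][:,:,::-1])
    print(n,c["mtx"].tolist(),c["dist"],c["extrinsics"].round(4).tolist())
    import numpy as np; np.savez(f"{n}0.npz",**{k:np.array(v) for k,v in c.items()})
E
```

```text
pics
{'t': 0.0, 'q': array([ 1.18288017,  0.47779944,  0.02234919,  1.5564822 , -0.01147752,
        1.10926814, -0.08308928]), 'joint_vel': array([-0.00059301,  0.00045024,  0.0039658 ,  0.00111479,  0.00168088,
       -0.00184961,  0.00099872]), 'joint_torque': array([ 8.07487122e-04, -5.96462667e+01,  1.60864189e+00, -2.81201077e+01,
        1.25771749e-02,  9.40417754e-03,  5.92577592e-06]), 'eef_pos': array([ 0.18623969, -0.64820859,  0.24731332]), 'tool_rot': array([-4.83827162e-04,  7.98814816e-01, -6.01576307e-01, -7.75907115e-04]), 'contact_force': array([-0.499246  , -0.17586646, -0.23213509]), 'torque': array([ 0.00548366, -0.01497774,  0.03426096]), 'gripper_width': 0.9984579229111824}
scene [[479.7035117645417, 0.0, 316.63679187286317], [0.0, 479.7035117645417, 245.08292985360524], [0.0, 0.0, 1.0]] [-0.08010249  0.          0.          0.          0.        ] [[-0.8202, -0.461, 0.3388, 0.9064], [0.5719, -0.6763, 0.4643, 0.33], [0.0151, 0.5746, 0.8183, 0.8855], [0.0, 0.0, 0.0, 1.0]]
top [[593.7533304622552, 0.0, 325.5174485618683], [0.0, 593.7533304622552, 228.842341827149], [0.0, 0.0, 1.0]] [-0.18001676  0.          0.          0.          0.        ] [[0.0583, 0.9727, -0.2246, 0.3665], [-0.9983, 0.0558, -0.0172, -0.106], [-0.0042, 0.2252, 0.9743, 1.1358], [0.0, 0.0, 0.0, 1.0]]
wrist [[389.7497081560804, 0.0, 314.65248007554595], [0.0, 389.7497081560804, 248.12658945138205], [0.0, 0.0, 1.0]] [-0.0132221  0.         0.         0.         0.       ] [[0.2757, 0.928, 0.2506, 0.2484], [-0.9612, 0.2666, 0.0702, -0.6308], [-0.0017, -0.2603, 0.9655, 0.3725], [0.0, 0.0, 0.0, 1.0]]
```

View pics/scene0.png

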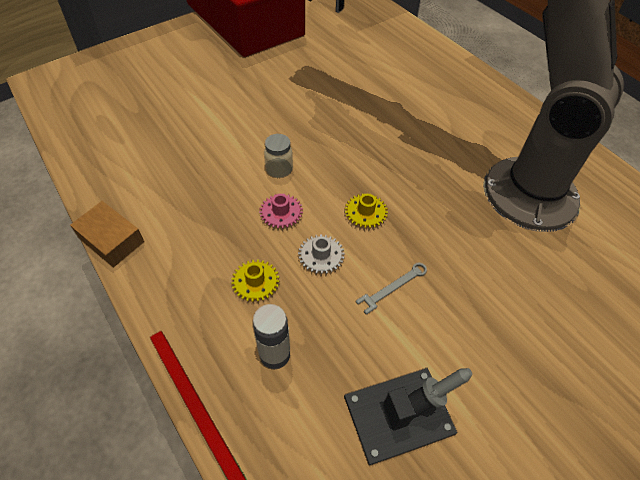

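View pics/top0.png

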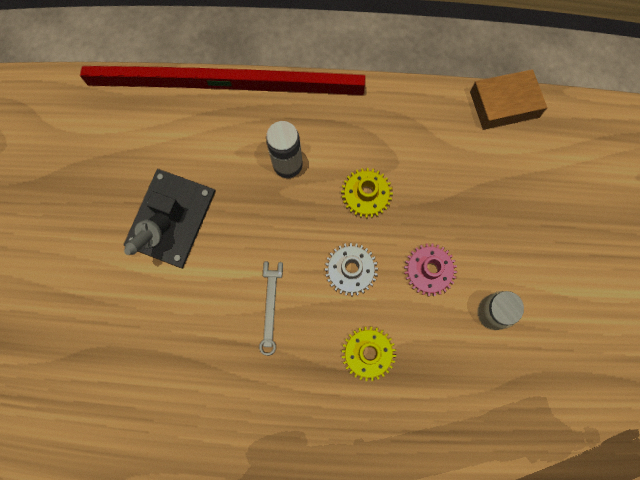

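View pics/wrist0.png

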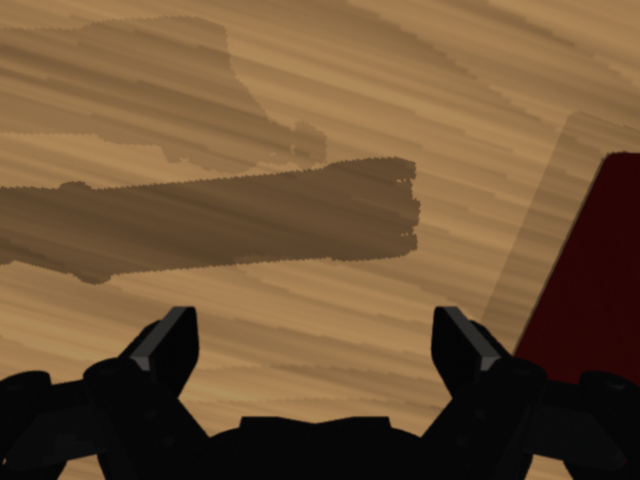

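The silver hub is at top (351,269) and scene (321,252). The stand is at top (165,220), with its peg tip near (130,247). The yellow and pink look-alikes surround the hub, and the can is at (285,150). Next I'll measure from the point cloud.

```bash
cat > h.py <<'E'
import numpy as np, cv2
from scipy.spatial.transform import Rotation as R
def cloud(c):
    d=c["depth"]; h,w=d.shape
    u,v=np.meshgrid(np.arange(w),np.arange(h))
    p=cv2.undistortPoints(np.stack([u,v],-1).reshape(-1,1,2).astype(float),c["mtx"],c["dist"]).reshape(h,w,2)
    P=np.stack([p[...,0]*d,-p[...,1]*d,-d],-1)
    E=c["extrinsics"]; return P@E[:3,:3].T+E[:3,3]
def proj(c,X):
    E=c["extrinsics"]; p=(np.atleast_2d(X)-E[:3,3])@E[:3,:3]
    p=p*[1,-1,-1]
    return cv2.projectPoints(p,np.zeros(3),np.zeros(3),c["mtx"],c["dist"])[0].reshape(-1,2)
def qR(q): return R.from_quat(np.r_[q[1:],q[0]])
E
python3 - <<'E'
from h import *
for n in("top","scene"):
    c=dict(np.load(n+"0.npz")); W=cloud(c); px=c["pixels"].astype(int); hsv=cv2.cvtColor(c["pixels"],cv2.COLOR_RGB2HSV)
    cu,cv_=(351,269) if n=="top" else (321,255)
    sl=np.s_[cv_-40:cv_+40,cu-40:cu+40]
    P=W[sl].reshape(-1,3); S=hsv[sl].reshape(-1,3)[:,1]
    print(n,"table z",np.median(W[300:400,200:260,2]))
    m=(P[:,2]>.008)&(np.linalg.norm(P[:,:2]-np.median(P[(S<50)],0)[:2],axis=1)<.06)
    Q=P[m]; print(len(Q),np.percentile(Q[:,2],[1,10,50,90,99]))
    d=Q[(Q[:,2]>.011)&(Q[:,2]<.02)]; (x,y),r=cv2.minEnclosingCircle(d[:,:2].astype(np.float32)); print("disc",x,y,r)
    b=Q[Q[:,2]>.048]; (x,y),r=cv2.minEnclosingCircle(b[:,:2].astype(np.float32)); print("boss",x,y,r,b[:,2].mean())
    # stand
    sl=np.s_[150:290,100:230] if n=="top" else np.s_[355:475,330:485]
    P=W[sl].reshape(-1,3); m=(P[:,2]>.007)&(P[:,2]<.016); 
    rect=cv2.minAreaRect(P[m][:,:2].astype(np.float32)); print("plate",rect, cv2.boxPoints(rect).tolist(), P[m][:,2].mean())
    i=np.argmax(P[:,2]); print("peg top",P[P[:,2]>P[:,2].max()-.006].mean(0),P[i])
E
```

```text
top table z -0.0002166880106344582
1821 [0.01086401 0.01318051 0.01620245 0.04939656 0.05454719]
disc 0.5500203967094421 -0.13917770981788635 0.05116873234510422
boss 0.5501850247383118 -0.1391640156507492 0.020165525376796722 0.05179272893573778
plate ((0.6304726600646973, 0.24934929609298706), (0.26062333583831787, 0.23715001344680786), 9.544838905334473) [[0.4823029935359955, 0.34467455744743347], [0.5216270685195923, 0.1108076274394989], [0.7786422967910767, 0.15402403473854065], [0.7393182516098022, 0.3878909647464752]] 0.01179336938469169
peg top [ 0.36652265 -0.10601635  1.13576176] [ 0.36652265 -0.10601635  1.13576176]
scene table z 0.00029340918322395826
1275 [0.01036758 0.01319375 0.01617004 0.0490453  0.05319833]
disc 0.5514512062072754 -0.14069300889968872 0.05185305327177048
boss 0.550754725933075 -0.13982312381267548 0.020575955510139465 0.05114886695645377
plate ((0.6330039501190186, 0.22358763217926025), (0.13224893808364868, 0.17137286067008972), 72.76409912109375) [[0.5315723419189453, 0.18582206964492798], [0.6952493190765381, 0.1350431740283966], [0.7344355583190918, 0.26135319471359253], [0.570758581161499, 0.3121320903301239]] 0.01193503494772733
peg top [0.90643341 0.32995757 0.88550195] [0.90643341 0.32995757 0.88550195]
```

Run:
```python
from h import *
a=cv2.imread("pics/top0.png"); b=cv2.imread("pics/scene0.png")
x=cv2.resize(a[150:290,100:240],None,fx=2.8,fy=2.8,interpolation=2);y=cv2.resize(b[350:480,330:480],(392,392),interpolation=2)
cv2.imwrite("pics/z0.png",np.hstack([x,y]))
```

```text
(no output)
```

View pics/z0.png

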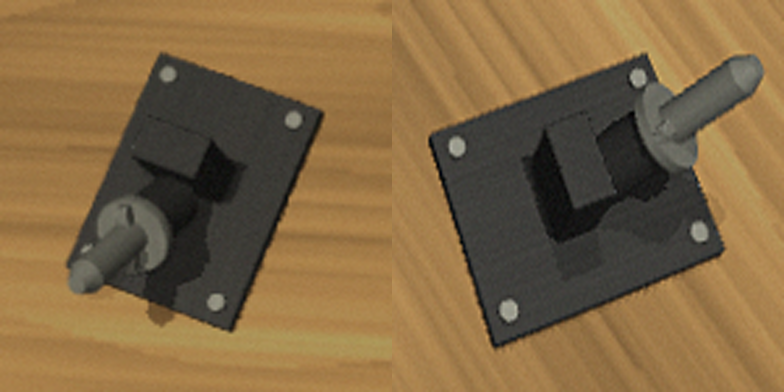

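Run:
```python
import station; print([x for x in dir(station) if not x.startswith('__')])
from h import *
from scipy.optimize import least_squares
allP=[];allC=[]
for n in("top","scene"):
    c=dict(np.load(n+"0.npz")); W=cloud(c); v=c["depth"]>0
    sl=np.s_[150:290,100:230] if n=="top" else np.s_[355:475,330:485]
    P=W[sl][v[sl]]; 
    P=P[np.hypot(P[:,0]-.61,P[:,1]-.23)<.16]
    pl=P[(P[:,2]>.009)&(P[:,2]<.015)]
    rect=cv2.minAreaRect(pl[:,:2].astype(np.float32)); B=cv2.boxPoints(rect); print(n,rect,B.round(4).tolist())
    # stand frame from rect
    best=None
    e=[B[1]-B[0],B[2]-B[1]]; L=max(e,key=np.linalg.norm); L=L/np.linalg.norm(L); L=L*np.sign(L[0])
    cen=np.array(rect[0]); org=cen-.020*L
    print(" ex",L,np.degrees(np.arctan2(L[1],L[0])),"origin",org)
    # axis fit of peg
    yaw0=np.arctan2(L[1],L[0])
    def frame(yaw):
        ex=np.array([np.cos(yaw),np.sin(yaw),0]); return ex,np.array([-np.sin(yaw),np.cos(yaw),0])
    ex,ey=frame(yaw0); seat=np.r_[org,0]-.035*ex+[0,0,.085]; a=-.6428*ex+[0,0,.766]
    s=(P-seat)@a; r=np.linalg.norm(P-seat-np.outer(s,a),axis=1)
    m=(s>.012)&(s<.058)&(r<.02); Q=P[m]; print(" pegpts",m.sum(), "s max",s[r<.02].max())
    def f(p):
        ex,ey=frame(p[2]); a=-.6428*ex+[0,0,.766]; o=np.r_[p[:2],0]-.035*ex+[0,0,.085]
        d=Q-o; s=d@a; return np.linalg.norm(d-np.outer(s,a),axis=1)-.0118
    # lateral resid only
    rr=f(np.r_[org,yaw0]); print(" peg resid mean/std",rr.mean(),rr.std())
    g=least_squares(lambda q:f(np.r_[org[0]+q[0]*ex[0]+q[1]*ey[0],org[1]+q[0]*ex[1]+q[1]*ey[1],yaw0+q[2]]),[0,0,0],loss='soft_l1',f_scale=.001)
    print(" refine dx,dy,dyaw",g.x, np.std(g.fun))
    # key
    seg=(s>.004)&(s<.0115)&(r>.0135)&(r<.026); d=(P-seat)[seg]; eyp=ey; exp=np.cross(eyp,a)
    ang=np.degrees(np.arctan2(d@eyp,d@exp)); print(" key pts",seg.sum(),sorted(ang.round().astype(int).tolist()), s[seg].round(4)[:20])
    fl=(np.abs(s)<.004)&(r>.014)&(r<.025); print(" flange s",fl.sum(),s[fl].mean() if fl.any() else None)
```

```text
['PlanningError', 'get_obs', 'hand_in', 'nose_length', 'read_camera']
top ((0.6325207352638245, 0.2253311723470688), (0.13226786255836487, 0.17076312005519867), 72.7392807006836) [[0.5314000248908997, 0.1875], [0.6944000124931335, 0.13680000603199005], [0.7336999773979187, 0.2632000148296356], [0.5705999732017517, 0.31380000710487366]]
 ex [ 0.9549644  -0.29672018] -17.26072 origin [0.61342145 0.23126558]
 pegpts 217 s max 0.07488701294689935
 peg resid mean/std -8.892081471687481e-05 0.0012772042842381654
 refine dx,dy,dyaw [0.00039417 0.00292033 0.03920327] 0.0011750280003625109
 key pts 53 [-177, -170, -167, -167, -166, -165, -165, -163, -162, -161, -160, -158, -158, -156, -156, -155, -152, -151, -151, -146, -54, 3, 4, 5, 6, 6, 7, 8, 9, 10, 10, 11, 13, 14, 14, 15, 16, 18, 18, 18, 18, 19, 20, 20, 21, 21, 21, 24, 25, 25, 27, 29, 30] [0.0073 0.0065 0.0059 0.0044 0.0106 0.0093 0.0051 0.0077 0.0049 0.0077
 0.0089 0.0068 0.0054 0.0054 0.0076 0.0069 0.0057 0.0063 0.0076 0.0043]
 flange s 204 -0.00014157178041818911
scene ((0.6332405209541321, 0.22344189882278442), (0.13184553384780884, 0.17136141657829285), 73.11139678955078) [[0.5321000218391418, 0.18529999256134033], [0.6960999965667725, 0.1354999989271164], [0.7343999743461609, 0.26159998774528503], [0.5703999996185303, 0.31139999628067017]]
 ex [ 0.95687145 -0.29051182] -16.888597 origin [0.61410309 0.22925213]
 pegpts 367 s max 0.07266664972052816
 peg resid mean/std -0.00026026665540092065 0.0011723571949217204
 refine dx,dy,dyaw [-0.00065022  0.00207229  0.02722102] 0.0011117942852950891
 key pts 31 [6, 8, 9, 10, 10, 12, 12, 13, 14, 15, 15, 16, 17, 18, 19, 19, 20, 20, 22, 22, 23, 23, 25, 25, 26, 27, 27, 27, 29, 30, 34] [0.0075 0.0098 0.0074 0.0064 0.0071 0.0089 0.0096 0.0056 0.0075 0.0078
 0.0088 0.0092 0.0089 0.0054 0.0068 0.0094 0.0075 0.0092 0.0086 0.0085]
 flange s 211 0.00030649612259036105
```

```bash
cat >> h.py <<'E'
import json
def plan(p0,R0,p1,R1,n,tag=""):
    """n rows from pose0 to pose1; translation in tool axes before each row's turn; rounded"""
    p=np.array(p0,float); r=R0; rv=(R0.inv()*R1).as_rotvec()
    rows=[]
    for k in range(1,n+1):
        pt=np.array(p0)+(np.array(p1)-p0)*k/n; rt=R0*R.from_rotvec(rv*k/n)
        t=r.inv().apply(pt-p).round(4); w=np.degrees((r.inv()*rt).as_rotvec()).round(2)
        rows.append((t.tolist(),w.tolist())); p=p+r.apply(t); r=r*R.from_rotvec(np.radians(w))
    for i,(t,w) in enumerate(rows): print(i,t,w)
    print("max step mm %.1f deg %.2f"%(max(np.linalg.norm(t) for t,_ in rows)*1e3,max(np.linalg.norm(w) for _,w in rows)))
def mk(z,x):
    z=np.array(z,float);z/=np.linalg.norm(z);x=np.array(x,float);x-=z*(x@z);x/=np.linalg.norm(x)
    return R.from_matrix(np.stack([x,np.cross(z,x),z],1))
HUB=np.array([.5503,-.1395,0]); 
YAW=np.radians(-17.07); EX=np.array([np.cos(YAW),np.sin(YAW),0]); EY=np.array([-np.sin(YAW),np.cos(YAW),0])
SEAT=np.array([.6138,.2303,0])-.035*EX+[0,0,.085]; A=-.64279*EX+np.array([0,0,.76604])
XP=np.cross(EY,A)
def log(o):
    with open("log.jsonl","a") as f: f.write(json.dumps({k:np.asarray(v).tolist() for k,v in o.items()})+"\n")
def show(o):
    log(o); print("t %.2f"%o["t"],"q",o["q"].round(3),"p",o["eef_pos"].round(4),"F",o["contact_force"].round(2),"M",o["torque"].round(3),"w %.3f"%o["gripper_width"])
E
python3 - <<'E'
from station import *; from h import *
o=get_obs(); show(o); print(nose_length, SEAT, SEAT+.072*A)
R0=qR(o["tool_rot"]); az=np.arctan2(HUB[1],HUB[0])
R1=mk([0,0,-1],[np.cos(az),np.sin(az),0])
plan(o["eef_pos"],R0,HUB+[0,0,.16],R1,15)
E
```

```text
t 0.15 q [ 1.183  0.478  0.022  1.556 -0.011  1.109 -0.083] p [ 0.1863 -0.6484  0.2476] F [ 0.53 -0.04  0.4 ] M [-0.068  0.04   0.033] w 0.998
0.017 [0.58034186 0.24057389 0.085     ] [0.5360998  0.25415918 0.14015488]
0 [-0.0259, -0.0327, 0.0059] [-0.0, 0.0, -3.98]
1 [-0.0236, -0.0344, 0.0058] [-0.01, 0.01, -3.99]
2 [-0.0211, -0.036, 0.0059] [0.0, 0.0, -3.98]
3 [-0.0185, -0.0373, 0.0059] [-0.0, 0.01, -3.98]
4 [-0.016, -0.0386, 0.0058] [-0.0, 0.0, -3.98]
5 [-0.0132, -0.0395, 0.0059] [-0.01, 0.01, -3.99]
6 [-0.0104, -0.0404, 0.0058] [0.0, 0.0, -3.98]
7 [-0.0076, -0.041, 0.0059] [-0.0, 0.01, -3.98]
8 [-0.0048, -0.0415, 0.0058] [-0.0, 0.0, -3.99]
9 [-0.0018, -0.0416, 0.0059] [-0.01, 0.01, -3.98]
10 [0.001, -0.0417, 0.0058] [0.0, 0.0, -3.98]
11 [0.004, -0.0415, 0.0058] [-0.0, 0.01, -3.99]
12 [0.0068, -0.0412, 0.0059] [-0.0, 0.0, -3.98]
13 [0.0097, -0.0406, 0.0058] [-0.01, 0.01, -3.98]
14 [0.0124, -0.0398, 0.0059] [0.0, 0.0, -3.98]
max step mm 42.2 deg 3.99
```

Run:
```python
from station import *; from h import *
o=get_obs()
R0=qR(o["tool_rot"]); az=np.arctan2(HUB[1],HUB[0])
R1=mk([0,0,-1],[np.cos(az),np.sin(az),0])
plan(o["eef_pos"],R0,HUB+[0,0,.16],R1,20)
```

```text
0 [-0.0194, -0.0245, 0.0044] [-0.0, 0.0, -2.99]
1 [-0.0181, -0.0255, 0.0044] [-0.0, 0.01, -2.98]
2 [-0.0168, -0.0264, 0.0044] [-0.01, 0.0, -2.99]
3 [-0.0154, -0.0273, 0.0044] [0.0, 0.0, -2.99]
4 [-0.0139, -0.028, 0.0044] [0.0, 0.01, -2.99]
5 [-0.0124, -0.0287, 0.0044] [-0.0, 0.0, -2.98]
6 [-0.011, -0.0293, 0.0044] [-0.0, 0.01, -2.99]
7 [-0.0094, -0.0298, 0.0044] [-0.0, -0.0, -2.99]
8 [-0.0078, -0.0303, 0.0044] [-0.01, 0.0, -2.98]
9 [-0.0062, -0.0307, 0.0043] [0.0, 0.01, -2.99]
10 [-0.0047, -0.0309, 0.0044] [0.0, -0.0, -2.99]
11 [-0.003, -0.0311, 0.0044] [-0.0, 0.0, -2.99]
12 [-0.0014, -0.0313, 0.0044] [-0.0, 0.01, -2.98]
13 [0.0003, -0.0313, 0.0044] [-0.0, 0.0, -2.99]
14 [0.0018, -0.0312, 0.0044] [-0.01, 0.0, -2.99]
15 [0.0035, -0.0311, 0.0043] [0.0, 0.01, -2.99]
16 [0.0052, -0.0308, 0.0044] [-0.0, 0.0, -2.98]
17 [0.0067, -0.0306, 0.0044] [-0.0, 0.01, -2.99]
18 [0.0083, -0.0302, 0.0044] [-0.0, -0.0, -2.99]
19 [0.0098, -0.0296, 0.0044] [-0.01, 0.0, -2.98]
max step mm 31.7 deg 2.99
```

>>> send_rows --commands '[{"translation":[-0.0194,-0.0245,0.0044],"rot":[0,0,-3],"grip":0.085},{"translation":[-0.0181,-0.0255,0.0044],"rot":[0,0,-3],"grip":0.085},{"translation":[-0.0168,-0.0264,0.0044],"rot":[0,0,-3],"grip":0.085},{"translation":[-0.0154,-0.0273,0.0044],"rot":[0,0,-3],"grip":0.085},{"translation":[-0.0139,-0.028,0.0044],"rot":[0,0,-3],"grip":0.085}]'

```text
t: 0.57
eef_pos: [0.2779, -0.5201, 0.2259]
tool_rot: [-0.0, 0.871, -0.491, -0.0]
contact_force: [1.0, 0.1, 0.2]
gripper_width: 0.999
```

```bash
python3 -c "
from station import *; from h import *
o=get_obs(); show(o); print(qR(o['tool_rot']).as_matrix().round(3).tolist())"
```

```text
t 0.57 q [ 1.039  0.362 -0.082  1.785  0.035  0.996 -0.084] p [ 0.2779 -0.5201  0.2259] F [0.98 0.13 0.23] M [-0.093 -0.01   0.007] w 0.999
[[0.518, -0.856, -0.0], [-0.856, -0.518, 0.0], [-0.0, 0.0, -1.0]]
```

>>> send_rows --commands '[{"translation":[-0.0124,-0.0287,0.0044],"rot":[0,0,-3],"grip":0.085},{"translation":[-0.011,-0.0293,0.0044],"rot":[0,0,-3],"grip":0.085},{"translation":[-0.0094,-0.0298,0.0044],"rot":[0,0,-3],"grip":0.085},{"translation":[-0.0078,-0.0303,0.0044],"rot":[0,0,-3],"grip":0.085},{"translation":[-0.0062,-0.0307,0.0044],"rot":[0,0,-3],"grip":0.085}]'

```text
t: 0.98
eef_pos: [0.3687, -0.3928, 0.204]
tool_rot: [0.0, 0.928, -0.373, -0.0]
contact_force: [0.5, -0.6, 0.1]
gripper_width: 0.994
```

>>> send_rows --commands '[{"translation":[-0.0047,-0.0309,0.0044],"rot":[0,0,-3],"grip":0.085},{"translation":[-0.003,-0.0311,0.0044],"rot":[0,0,-3],"grip":0.085},{"translation":[-0.0014,-0.0313,0.0044],"rot":[0,0,-3],"grip":0.085},{"translation":[0.0003,-0.0313,0.0044],"rot":[0,0,-3],"grip":0.085},{"translation":[0.0018,-0.0312,0.0044],"rot":[0,0,-3],"grip":0.085}]'

```text
t: 1.4
eef_pos: [0.4593, -0.2654, 0.182]
tool_rot: [0.0, 0.969, -0.249, -0.0]
contact_force: [0.4, 0.5, 0.3]
gripper_width: 0.994
```

>>> send_rows --commands '[{"translation":[0.0035,-0.0311,0.0044],"rot":[0,0,-3],"grip":0.085},{"translation":[0.0052,-0.0308,0.0044],"rot":[0,0,-3],"grip":0.085},{"translation":[0.0067,-0.0306,0.0044],"rot":[0,0,-3],"grip":0.085},{"translation":[0.0083,-0.0302,0.0044],"rot":[0,0,-3],"grip":0.085},{"translation":[0.0098,-0.0296,0.0044],"rot":[0,0,-3],"grip":0.085}]'

```text
t: 1.82
eef_pos: [0.5499, -0.1379, 0.1599]
tool_rot: [0.0, 0.993, -0.12, -0.0]
contact_force: [-0.6, -0.5, -0.5]
gripper_width: 0.999
```

Run:
```python
from station import *; from h import *
o=get_obs(); show(o); print(qR(o['tool_rot']).as_matrix().round(3).tolist())
c=read_camera("wrist"); cv2.imwrite("pics/wrist1.png",c["pixels"][:,:,::-1])
np.savez("wrist1.npz",**{k:np.array(v) for k,v in c.items()})
W=cloud(c); v=c["depth"]>0
P=W[v]; P=P[np.hypot(*(P[:,:2]-HUB[:2]).T)<.07]
b=P[(P[:,2]>.048)&(P[:,2]<.056)&(np.hypot(*(P[:,:2]-HUB[:2]).T)<.03)]; print(len(b),cv2.minEnclosingCircle(b[:,:2].astype(np.float32)),b[:,2].mean())
d=P[(P[:,2]>.012)&(P[:,2]<.019)]; print(cv2.minEnclosingCircle(d[:,:2].astype(np.float32)),proj(c,HUB+[0,0,.052]))
```

```text
t 1.82 q [ 0.45   0.433 -0.398  1.878  0.214  0.872 -0.295] p [ 0.5499 -0.1379  0.1599] F [-0.64 -0.48 -0.5 ] M [-0.054 -0.023 -0.035] w 0.999
[[0.971, -0.239, -0.0], [-0.239, -0.971, -0.0], [-0.0, 0.0, -1.0]]
1775 ((0.5479972958564758, -0.14110113680362701), 0.019976619631052017) 0.05115760381970068
((0.5479322075843811, -0.14148029685020447), 0.05117206275463104) [[317.47144378 253.77364508]]
```

View pics/wrist1.png

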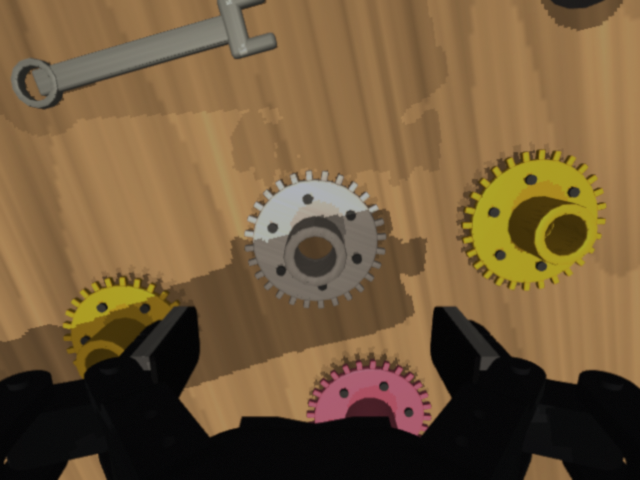

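>>> send_rows --commands '[{"translation":[0.0003,0.002,0.03],"rot":[0,0,0],"grip":0.085},{"translation":[0,0,0.03],"rot":[0,0,0],"grip":0.085},{"translation":[0,0,0.025],"rot":[0,0,0],"grip":0.085},{"translation":[0,0,0.02],"rot":[0,0,0],"grip":0.085},{"translation":[0,0,0.013],"rot":[0,0,0],"grip":0.085}]'

```text
t: 2.28
eef_pos: [0.5477, -0.1412, 0.0399]
tool_rot: [-0.0, 0.993, -0.122, -0.002]
contact_force: [-0.5, 0.4, 0.7]
gripper_width: 0.991
```

Run:
```python
from station import *; from h import *
o=get_obs(); show(o)
c=read_camera("wrist"); cv2.imwrite("pics/wrist2.png",c["pixels"][:,:,::-1])
c=read_camera("scene"); cv2.imwrite("pics/scene2.png",cv2.resize(c["pixels"][180:330,220:420,::-1],(800,600)))
```

```text
t 2.28 q [ 0.401  0.603 -0.334  1.944  0.313  0.648 -0.375] p [ 0.5477 -0.1412  0.0399] F [-0.51  0.35  0.66] M [-0.021  0.022 -0.017] w 0.991
```

View pics/wrist2.png

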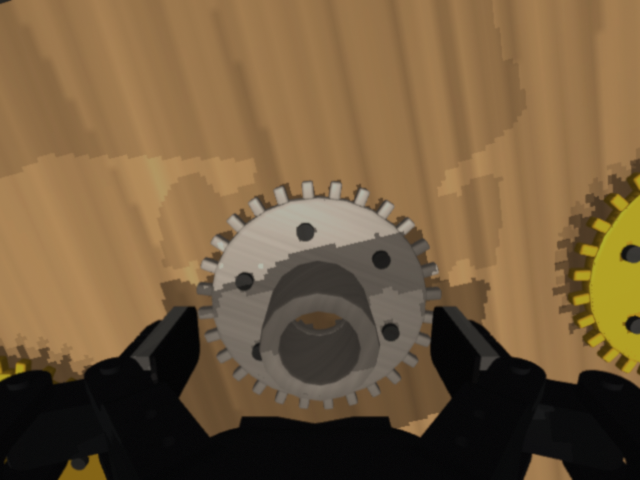

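View pics/scene2.png

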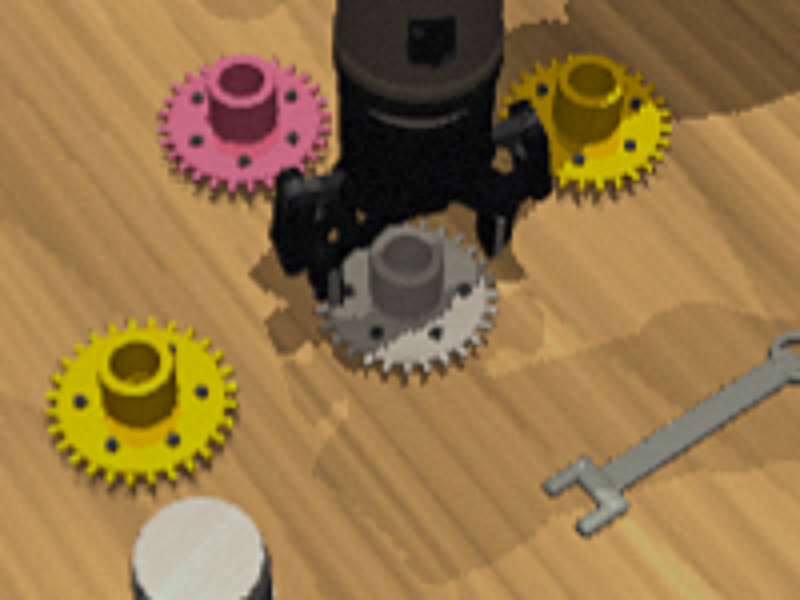

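The boss stands between the open pads (wrist columns 198–433, boss at about 320) and nothing is touching, so I'm closing.

>>> send_rows --commands '[{"translation":[0,0,0],"rot":[0,0,0],"grip":0.05},{"translation":[0,0,0],"rot":[0,0,0],"grip":0.03},{"translation":[0,0,0],"rot":[0,0,0],"grip":0.03},{"translation":[0,0,0],"rot":[0,0,0],"grip":0.03},{"translation":[0,0,0],"rot":[0,0,0],"grip":0.03}]' --force 50

```text
t: 2.8
eef_pos: [0.55, -0.1415, 0.0439]
tool_rot: [0.0, 0.993, -0.122, 0.001]
contact_force: [-1.1, 0.5, 6.8]
gripper_width: 0.455
```

Run:
```python
from station import *; from h import *
o=get_obs(); show(o); print(qR(o['tool_rot']).as_matrix().round(4).tolist())
c=read_camera("wrist"); cv2.imwrite("pics/wrist3.png",c["pixels"][:,:,::-1])
c=read_camera("scene"); cv2.imwrite("pics/scene3.png",cv2.resize(c["pixels"][180:330,220:420,::-1],(800,600)))
```

```text
t 2.80 q [ 0.402  0.597 -0.336  1.942  0.312  0.651 -0.374] p [ 0.55   -0.1415  0.0439] F [-1.08  0.45  6.77] M [0.065 0.459 0.058] w 0.455
[[0.9704, -0.2415, 0.002], [-0.2415, -0.9704, -0.0008], [0.0022, 0.0003, -1.0]]
```

View pics/wrist3.png

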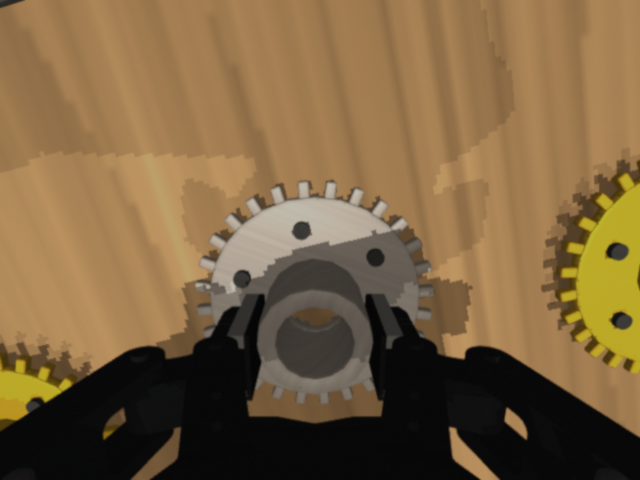

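View pics/scene3.png

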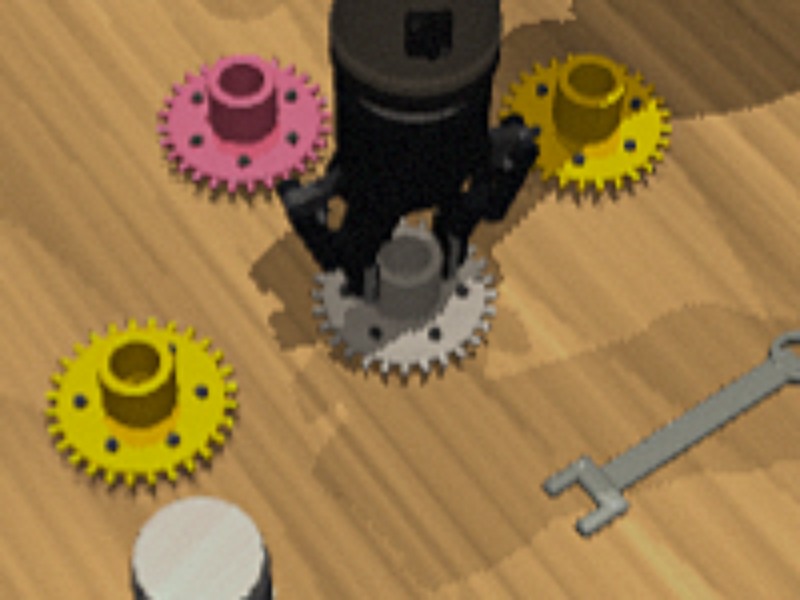

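>>> send_rows --commands '[{"translation":[0,0,-0.01],"rot":[0,0,0],"grip":0.03},{"translation":[0,0,-0.025],"rot":[0,0,0],"grip":0.03},{"translation":[0,0,-0.035],"rot":[0,0,0],"grip":0.03},{"translation":[0,0,-0.035],"rot":[0,0,0],"grip":0.03},{"translation":[0,0,-0.035],"rot":[0,0,0],"grip":0.03}]' --force 50

```text
t: 3.32
eef_pos: [0.5484, -0.141, 0.1843]
tool_rot: [-0.0, 0.993, -0.121, -0.0]
contact_force: [0.2, -0.6, -3.2]
gripper_width: 0.455
```

>>> send_rows --commands '[{"translation":[0,0,-0.03],"rot":[0,0,0],"grip":0.03},{"translation":[0,0,-0.02],"rot":[0,0,0],"grip":0.03},{"translation":[0,0,-0.01],"rot":[0,0,0],"grip":0.03},{"translation":[0,0,0],"rot":[0,0,0],"grip":0.03},{"translation":[0,0,0],"rot":[0,0,0],"grip":0.03}]' --force 50

```text
t: 3.73
eef_pos: [0.5486, -0.1413, 0.2419]
tool_rot: [0.0, 0.993, -0.122, -0.0]
contact_force: [0.3, 0.7, -3.5]
gripper_width: 0.453
```

Run:
```python
from station import *; from h import *
o=get_obs(); show(o); Rt=qR(o['tool_rot']); print(Rt.as_matrix().round(4).tolist())
print("F tool",Rt.inv().apply(o["contact_force"]).round(2))
for n in("wrist","scene","top"):
    c=read_camera(n); cv2.imwrite(f"pics/{n}4.png",c["pixels"][:,:,::-1]); np.savez(n+"4.npz",**{k:np.array(v) for k,v in c.items()})
    W=cloud(c);P=W[c["depth"]>0]; T=Rt.inv().apply(P-o["eef_pos"])
    s=T[:,2]; r=np.hypot(T[:,0],T[:,1])
    d=T[(s>.024)&(s<.040)&(r<.07)]
    print(n,len(d),"disc",cv2.minEnclosingCircle(d[:,:2].astype(np.float32)) if len(d) else 0, np.median(d[:,2]) if len(d) else 0)
    b=T[(s<-.004)&(s>-.014)&(np.abs(T[:,0])<.022)&(np.abs(T[:,1])<.03)]
    if len(b): print(" boss",cv2.minEnclosingCircle(b[:,:2].astype(np.float32)),np.median(b[:,2]),len(b))
```

```text
t 3.73 q [ 0.482  0.339 -0.423  1.803  0.16   1.034 -0.245] p [ 0.5486 -0.1413  0.2419] F [ 0.33  0.69 -3.51] M [-0.019  0.028 -0.015] w 0.453
[[0.9704, -0.2415, -0.0005], [-0.2415, -0.9704, -0.0002], [-0.0005, 0.0003, -1.0]]
F tool [ 0.16 -0.75  3.51]
wrist 19623 disc ((-0.0013059113407507539, 0.00048506230814382434), 0.05148207023739815) 0.02866456143939239
 boss ((6.663044769084081e-05, -0.0007504311506636441), 0.024111364036798477) -0.007205911794993164 6735
scene 1012 disc ((0.0004029495466966182, -0.001334512373432517), 0.05124833434820175) 0.029704702919661617
 boss ((7.178720261435956e-05, -0.0029333550482988358), 0.02312646619975567) -0.006478046619465825 181
top 4 disc ((-0.011868263594806194, -0.05085841566324234), 0.00623688381165266) 0.030356255995665223
```

View pics/wrist4.png

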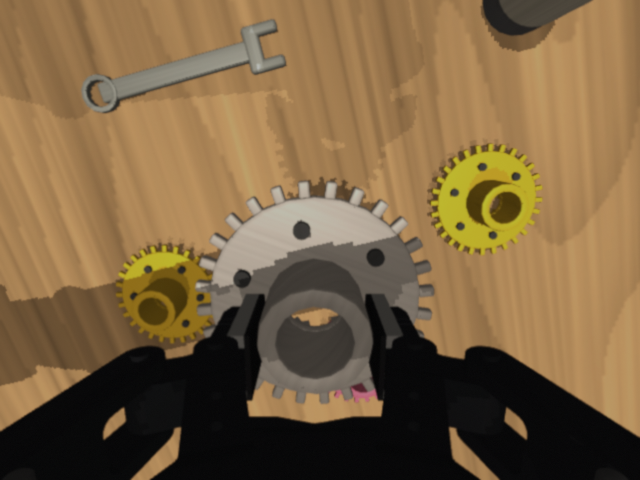

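View pics/scene4.png

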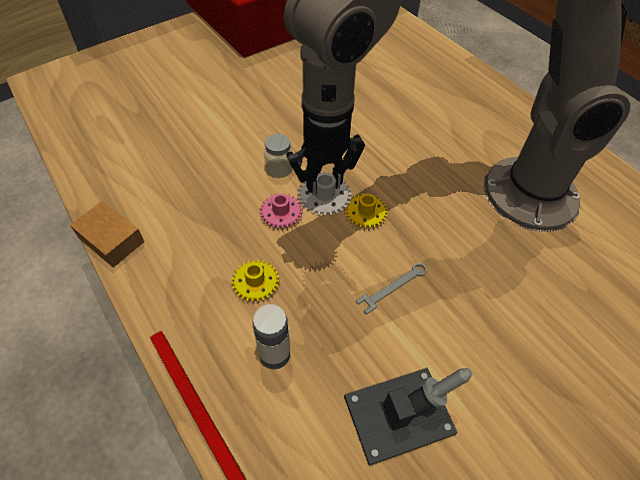

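```bash
cat >> h.py <<'E'
FT=.0445; YO=-.0007
def tcp_for(s,Rt):  # TCP so hub foot is at distance s along peg from the seat
    return SEAT+s*A-Rt.apply([0,YO,FT])
RT=mk(-A,XP)
def rep(o):
    show(o); Rt=qR(o["tool_rot"]); f=o["eef_pos"]+Rt.apply([0,YO,FT]); d=f-SEAT
    print("  foot s %.4f"%(d@A),"lat XP %.4f EY %.4f"%(d@XP,d@EY),"tilt err deg XP,EY",np.degrees(Rt.apply([0,0,1])@XP).round(2),np.degrees(Rt.apply([0,0,1])@EY).round(2),
     "yaw about A %.2f"%np.degrees(np.arctan2(Rt.apply([1,0,0])@EY,Rt.apply([1,0,0])@XP)))
    F=o["contact_force"]; print("  F along A %.2f XP %.2f EY %.2f"%(F@A,F@XP,F@EY),"M about A %.3f"%(o["torque"]@A), "XP %.3f EY %.3f"%(o["torque"]@XP,o["torque"]@EY))
E
python3 - <<'E'
from station import *; from h import *
o=get_obs()
print(A,XP,EY,tcp_for(.146,RT))
plan(o["eef_pos"],qR(o["tool_rot"]),tcp_for(.146,RT),RT,20)
c=dict(np.load("wrist4.npz")); W=cloud(c); Rt=qR(o["tool_rot"])
for u,v in((302,230),(375,257),(243,278)):
    # ray at plane s=.0292
    p=cv2.undistortPoints(np.array([[[u,v]]],float),c["mtx"],c["dist"])[0,0]; E=c["extrinsics"]
    d=Rt.inv().apply(E[:3,:3]@[p[0],-p[1],-1]); e=Rt.inv().apply(E[:3,3]-o["eef_pos"]); q=e+d*(.0290-e[2])/d[2]
    print((q*1e3).round(1),"ang tool",np.degrees(np.arctan2(q[1]-YO,q[0])).round(1),np.hypot(q[0],q[1]-YO))
E
```

```text
[-0.61447307  0.18868447  0.76604   ] [ 0.73229352 -0.22486325  0.64279   ] [0.29353983 0.95594684 0.        ] [0.46307921 0.27584914 0.23093068]
0 [-0.0091, -0.0192, 0.0005] [-0.05, 2.01, 0.15]
1 [-0.0093, -0.0192, 0.0002] [-0.06, 2.01, 0.15]
2 [-0.0092, -0.0192, -0.0002] [-0.05, 2.01, 0.15]
3 [-0.0093, -0.0191, -0.0005] [-0.05, 2.01, 0.15]
4 [-0.0093, -0.0191, -0.0009] [-0.06, 2.01, 0.14]
5 [-0.0094, -0.0191, -0.0012] [-0.05, 2.01, 0.15]
6 [-0.0093, -0.019, -0.0016] [-0.06, 2.01, 0.15]
7 [-0.0093, -0.0191, -0.0019] [-0.05, 2.01, 0.15]
8 [-0.0093, -0.019, -0.0022] [-0.05, 2.01, 0.15]
9 [-0.0093, -0.019, -0.0026] [-0.06, 2.01, 0.15]
10 [-0.0092, -0.0189, -0.003] [-0.05, 2.01, 0.15]
11 [-0.0092, -0.019, -0.0032] [-0.06, 2.01, 0.15]
12 [-0.0091, -0.0189, -0.0037] [-0.05, 2.01, 0.15]
13 [-0.009, -0.0188, -0.0039] [-0.05, 2.01, 0.15]
14 [-0.0089, -0.0189, -0.0043] [-0.06, 2.01, 0.15]
15 [-0.0088, -0.0188, -0.0046] [-0.05, 2.01, 0.14]
16 [-0.0086, -0.0188, -0.0049] [-0.05, 2.01, 0.15]
17 [-0.0086, -0.0188, -0.0053] [-0.06, 2.01, 0.15]
18 [-0.0084, -0.0187, -0.0055] [-0.05, 2.01, 0.15]
19 [-0.0083, -0.0187, -0.0059] [-0.06, 2.01, 0.15]
max step mm 21.4 deg 2.02
[ -5.3 -30.7  29. ] ang tool -100.0 0.0304621004857874
[ 25.  -19.2  29. ] ang tool -36.5 0.031084326635083235
[-30.4 -10.   29. ] ang tool -163.0 0.03177425534978664
```

>>> send_rows --commands '[{"translation":[-0.0091,-0.0192,0.0005],"rot":[-0.05,2,0.15],"grip":0.03},{"translation":[-0.0093,-0.0192,0.0002],"rot":[-0.05,2,0.15],"grip":0.03},{"translation":[-0.0092,-0.0192,-0.0002],"rot":[-0.05,2,0.15],"grip":0.03},{"translation":[-0.0093,-0.0191,-0.0005],"rot":[-0.05,2,0.15],"grip":0.03},{"translation":[-0.0093,-0.0191,-0.0009],"rot":[-0.05,2,0.15],"grip":0.03}]'

```text
t: 4.3
eef_pos: [0.5268, -0.0361, 0.2382]
tool_rot: [0.013, 0.988, -0.128, 0.086]
contact_force: [1.3, 0.0, -2.8]
gripper_width: 0.457
```

```bash
python3 -c "
from station import *; from h import *
rep(get_obs())"
```

```text
t 4.30 q [ 0.339  0.201 -0.477  2.007  0.22   0.807 -0.52 ] p [ 0.5268 -0.0361  0.2382] F [ 1.34  0.05 -2.82] M [0.114 0.321 0.016] w 0.457
  foot s 0.0596 lat XP 0.0991 EY -0.2793 tilt err deg XP,EY -28.71 0.22 yaw about A 2.68
  F along A -2.98 XP -0.85 EY 0.44 M about A 0.003 XP 0.021 EY 0.341
```

>>> send_rows --commands '[{"translation":[-0.0094,-0.0191,-0.0012],"rot":[-0.05,2,0.15],"grip":0.03},{"translation":[-0.0093,-0.019,-0.0016],"rot":[-0.05,2,0.15],"grip":0.03},{"translation":[-0.0093,-0.0191,-0.0019],"rot":[-0.05,2,0.15],"grip":0.03},{"translation":[-0.0093,-0.019,-0.0022],"rot":[-0.05,2,0.15],"grip":0.03},{"translation":[-0.0093,-0.019,-0.0026],"rot":[-0.05,2,0.15],"grip":0.03}]'

```text
t: 4.72
eef_pos: [0.5055, 0.068, 0.236]
tool_rot: [0.026, 0.976, -0.133, 0.171]
contact_force: [0.5, 0.1, -2.4]
gripper_width: 0.453
```

```bash
python3 -c "
from station import *; from h import *
rep(get_obs())"
```

```text
t 4.72 q [ 0.112  0.12  -0.528  2.145  0.46   0.67  -1.006] p [0.5055 0.068  0.236 ] F [ 0.51  0.11 -2.41] M [0.183 0.577 0.014] w 0.453
  foot s 0.0873 lat XP 0.0658 EY -0.1860 tilt err deg XP,EY -19.64 0.28 yaw about A 1.63
  F along A -2.14 XP -1.20 EY 0.26 M about A 0.007 XP 0.013 EY 0.605
```

>>> send_rows --commands '[{"translation":[-0.0092,-0.0189,-0.003],"rot":[-0.05,2,0.15],"grip":0.03},{"translation":[-0.0092,-0.019,-0.0032],"rot":[-0.05,2,0.15],"grip":0.03},{"translation":[-0.0091,-0.0189,-0.0037],"rot":[-0.05,2,0.15],"grip":0.03},{"translation":[-0.009,-0.0188,-0.0039],"rot":[-0.05,2,0.15],"grip":0.03},{"translation":[-0.0089,-0.0189,-0.0043],"rot":[-0.05,2,0.15],"grip":0.03}]'

```text
t: 5.13
eef_pos: [0.4845, 0.1721, 0.2338]
tool_rot: [0.038, 0.956, -0.137, 0.256]
contact_force: [-0.7, -0.0, -4.0]
gripper_width: 0.454
```

```bash
python3 -c "
from station import *; from h import *
rep(get_obs())"
```

```text
t 5.13 q [-0.165  0.139 -0.597  2.2    0.847  0.729 -1.654] p [0.4845 0.1721 0.2338] F [-0.65 -0.03 -4.05] M [ 0.226  0.85  -0.01 ] w 0.454
  foot s 0.1162 lat XP 0.0331 EY -0.0927 tilt err deg XP,EY -9.95 0.23 yaw about A 0.76
  F along A -2.70 XP -3.07 EY -0.22 M about A 0.014 XP -0.032 EY 0.879
```

>>> send_rows --commands '[{"translation":[-0.0088,-0.0188,-0.0046],"rot":[-0.05,2,0.15],"grip":0.03},{"translation":[-0.0086,-0.0188,-0.0049],"rot":[-0.05,2,0.15],"grip":0.03},{"translation":[-0.0086,-0.0188,-0.0053],"rot":[-0.05,2,0.15],"grip":0.03},{"translation":[-0.0084,-0.0187,-0.0055],"rot":[-0.05,2,0.15],"grip":0.03},{"translation":[-0.0083,-0.0187,-0.0059],"rot":[-0.05,2,0.15],"grip":0.03}]'

```text
t: 5.55
eef_pos: [0.4634, 0.2764, 0.2313]
tool_rot: [0.05, 0.929, -0.139, 0.338]
contact_force: [0.6, -0.0, -3.2]
gripper_width: 0.452
```

>>> send_rows --commands '[{"translation":[0,0,0],"rot":[0,0,0],"grip":0.03},{"translation":[0,0,0],"rot":[0,0,0],"grip":0.03},{"translation":[0,0,0],"rot":[0,0,0],"grip":0.03},{"translation":[0,0,0],"rot":[0,0,0],"grip":0.03},{"translation":[0,0,0],"rot":[0,0,0],"grip":0.03}]'

```text
t: 5.97
eef_pos: [0.4647, 0.2743, 0.2326]
tool_rot: [0.051, 0.929, -0.141, 0.338]
contact_force: [0.4, -0.2, -2.8]
gripper_width: 0.454
```

Run:
```python
from station import *; from h import *
o=get_obs(); rep(o); Rt=qR(o["tool_rot"])
def stand(T,n,c):
    pass
for n in("wrist","scene","top"):
    c=read_camera(n); cv2.imwrite(f"pics/{n}5.png",c["pixels"][:,:,::-1]); np.savez(n+"5.npz",**{k:np.array(v) for k,v in c.items()})
    P=cloud(c)[c["depth"]>0]; T=Rt.inv().apply(P-o["eef_pos"]); s=T[:,2]; r=np.hypot(T[:,0],T[:,1])
    d=T[(s>.024)&(s<.036)&(r<.07)]
    if len(d)>50: print(n,len(d),"disc",cv2.minEnclosingCircle(d[:,:2].astype(np.float32)),np.median(d[:,2]))
    d=P-SEAT; s=d@A; x=d@XP; y=d@EY; r=np.hypot(x,y); m=(s>.012)&(s<.056)&(r<.02)
    print(n," peg pts",m.sum())
    if m.sum()>60:
        g=least=None
        from scipy.optimize import least_squares
        g=least_squares(lambda q:np.hypot(x[m]-q[0]-q[2]*(s[m]-.035),y[m]-q[1]-q[3]*(s[m]-.035))-.0118,[0,0,0,0],loss='soft_l1',f_scale=.001)
        print("  axis off at s=.035 XP,EY",g.x[:2].round(4),"tilt deg",np.degrees(g.x[2:]).round(2),"std",g.fun.std().round(4), "smax",s[r<.012].max().round(4))
```

```text
t 5.97 q [-0.438  0.263 -0.661  2.164  1.111  0.982 -2.133] p [0.4647 0.2743 0.2326] F [ 0.38 -0.25 -2.77] M [ 0.337  1.098 -0.038] w 0.454
  foot s 0.1460 lat XP 0.0026 EY -0.0010 tilt err deg XP,EY -0.0 -0.05 yaw about A -0.12
  F along A -2.40 XP -1.44 EY -0.12 M about A -0.028 XP -0.025 EY 1.149
wrist 19501 disc ((-0.0011186720803380013, 0.0005104193696752191), 0.05133151635527611) 0.028022795031388662
wrist  peg pts 0
scene 1051 disc ((0.0018303499091416597, -0.00013880842016078532), 0.05188285931944847) 0.02848934638701681
scene  peg pts 353
  axis off at s=.035 XP,EY [ 0.     -0.0006] tilt deg [ 1.69 -1.19] std 0.0011 smax 0.3408
top 1344 disc ((0.0013832461554557085, -0.0006618883344344795), 0.05221911147236824) 0.028129415125123444
top  peg pts 206
  axis off at s=.035 XP,EY [-0.0002  0.0015] tilt deg [-0.45 -0.68] std 0.0012 smax 0.2767
```

View pics/wrist5.png

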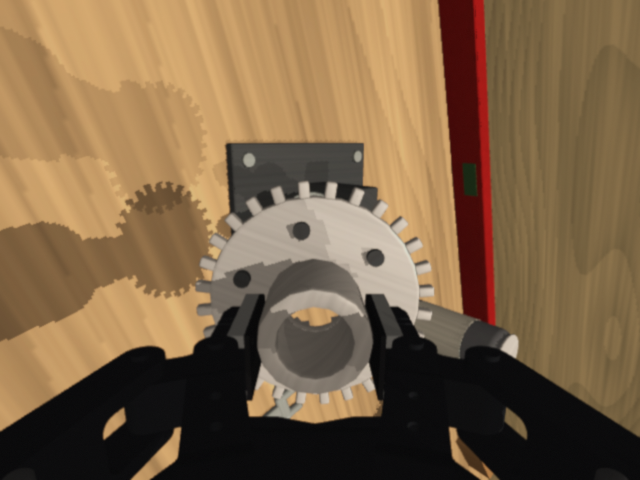

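View pics/scene5.png

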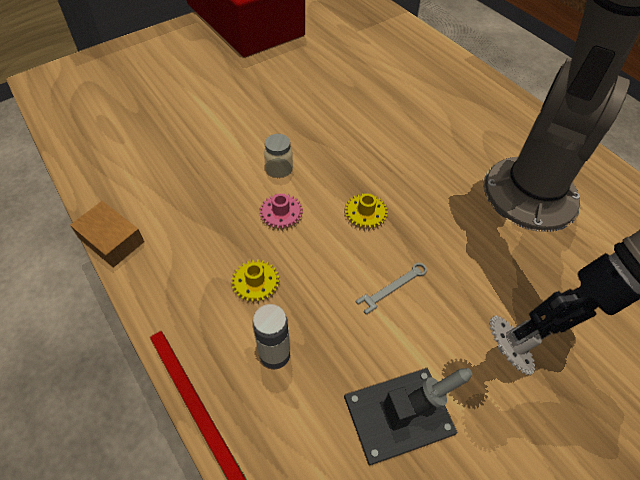

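>>> send_rows --commands '[{"translation":[-0.001,-0.0005,0.013],"rot":[0,0,0],"grip":0.03},{"translation":[-0.001,-0.0005,0.015],"rot":[0,0,0],"grip":0.03},{"translation":[-0.001,-0.0005,0.015],"rot":[0,0,0],"grip":0.03},{"translation":[0,0,0.013],"rot":[0,0,0],"grip":0.03},{"translation":[0,0,0.007],"rot":[0,0,0],"grip":0.03}]'

```text
t: 6.53
eef_pos: [0.502, 0.2648, 0.1816]
tool_rot: [0.051, 0.929, -0.14, 0.338]
contact_force: [-0.1, -0.4, -2.9]
gripper_width: 0.453
```

>>> send_rows --commands '[{"translation":[0,0,0],"rot":[0,0,0],"grip":0.03},{"translation":[0,0,0],"rot":[0,0,0],"grip":0.03},{"translation":[0,0,0],"rot":[0,0,0],"grip":0.03},{"translation":[0,0,0],"rot":[0,0,0],"grip":0.03},{"translation":[0,0,0],"rot":[0,0,0],"grip":0.03}]'

```text
t: 6.95
eef_pos: [0.5012, 0.2666, 0.1833]
tool_rot: [0.05, 0.929, -0.14, 0.339]
contact_force: [-0.1, -0.6, -2.7]
gripper_width: 0.456
```

```bash
cat > look.py <<'E'
import sys
from station import *; from h import *
from scipy.optimize import least_squares
k=sys.argv[1]
o=get_obs(); rep(o); Rt=qR(o["tool_rot"]); tiles=[]
for n in("scene","top"):
    c=read_camera(n); np.savez(n+k+".npz",**{q:np.array(v) for q,v in c.items()})
    P=cloud(c)[c["depth"]>0]; T=Rt.inv().apply(P-o["eef_pos"]); s=T[:,2]; r=np.hypot(T[:,0],T[:,1])
    d=T[(s>.024)&(s<.036)&(r<.07)]
    (cx,cy),rad=cv2.minEnclosingCircle(d[:,:2].astype(np.float32)); print(n,len(d),"disc in tool",round(cx,4),round(cy,4),round(rad,4),"s",np.median(d[:,2]).round(4))
    im=c["pixels"][:,:,::-1].copy()
    th=np.linspace(0,2*np.pi,60)
    for (s0,rr,col) in((.072,.0065,(0,255,0)),(.060,.0118,(0,255,0)),(0,.026,(0,255,0))):
        for p in proj(c,SEAT+s0*A+rr*(np.cos(th)[:,None]*XP+np.sin(th)[:,None]*EY)): pass
        im=cv2.polylines(im,[proj(c,SEAT+s0*A+rr*(np.cos(th)[:,None]*XP+np.sin(th)[:,None]*EY)).round().astype(int)],True,col,1)
    for z,rr in((FT-.016,.051),(FT-.052,.020),(FT-.052,.013)):
        q=o["eef_pos"]+Rt.apply(np.stack([rr*np.cos(th),YO+rr*np.sin(th),0*th+z],1))
        im=cv2.polylines(im,[proj(c,q).round().astype(int)],True,(0,0,255),1)
    u,v=proj(c,SEAT+.05*A)[0].astype(int); w=60
    tiles.append(cv2.resize(im[max(0,v-w):v+w,max(0,u-w):u+w],(400,400),interpolation=cv2.INTER_CUBIC))
cv2.imwrite(f"pics/look{k}.png",np.hstack(tiles))
E
python3 look.py 6
```

```text
t 6.95 q [-0.429  0.374 -0.605  2.167  1.263  0.931 -2.23 ] p [0.5012 0.2666 0.1833] F [-0.11 -0.58 -2.68] M [0.269 1.006 0.028] w 0.456
  foot s 0.0844 lat XP -0.0006 EY 0.0024 tilt err deg XP,EY 0.04 0.14 yaw about A -0.06
  F along A -2.10 XP -1.67 EY -0.58 M about A 0.046 XP -0.011 EY 1.041
scene 1092 disc in tool 0.0014 0.001 0.0524 s 0.0286
top 1246 disc in tool 0.0007 -0.0008 0.0527 s 0.0284
```

View pics/look6.png

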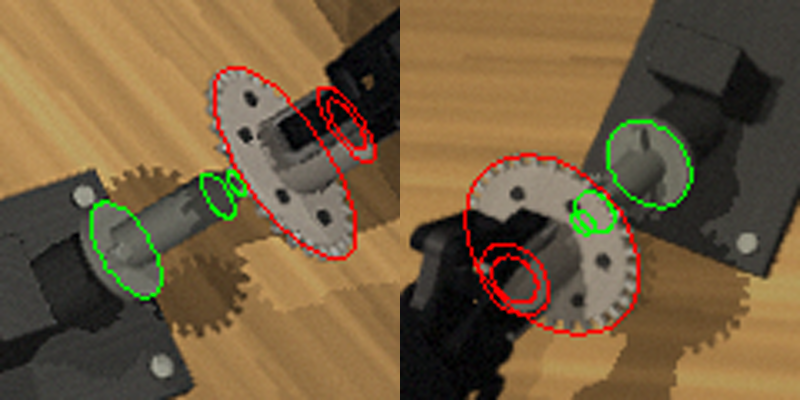

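The overlays match to about 2 mm, with the hub just in front of the tip and coaxial with it. I'll thread it on in small steps while watching the force.

>>> send_rows --commands '[{"translation":[0,0,0.004],"rot":[0,0,0],"grip":0.03},{"translation":[0,0,0.004],"rot":[0,0,0],"grip":0.03},{"translation":[0,0,0.004],"rot":[0,0,0],"grip":0.03},{"translation":[0,0,0.003],"rot":[0,0,0],"grip":0.03},{"translation":[0,0,0.003],"rot":[0,0,0],"grip":0.03}]'

```text
t: 7.47
eef_pos: [0.5126, 0.2624, 0.1683]
tool_rot: [0.05, 0.929, -0.14, 0.338]
contact_force: [-0.5, 0.3, -3.0]
gripper_width: 0.454
```

```bash
python3 look.py 7
```

```text
t 7.47 q [-0.423  0.407 -0.587  2.165  1.307  0.917 -2.255] p [0.5126 0.2624 0.1683] F [-0.55  0.32 -3.  ] M [0.311 1.024 0.01 ] w 0.454
  foot s 0.0651 lat XP -0.0009 EY 0.0017 tilt err deg XP,EY -0.01 0.04 yaw about A -0.05
  F along A -1.91 XP -2.40 EY 0.15 M about A 0.010 XP 0.003 EY 1.070
scene 1108 disc in tool 0.0015 -0.0 0.0524 s 0.0288
top 1202 disc in tool 0.0012 -0.0013 0.0519 s 0.0289
```

View pics/look7.png

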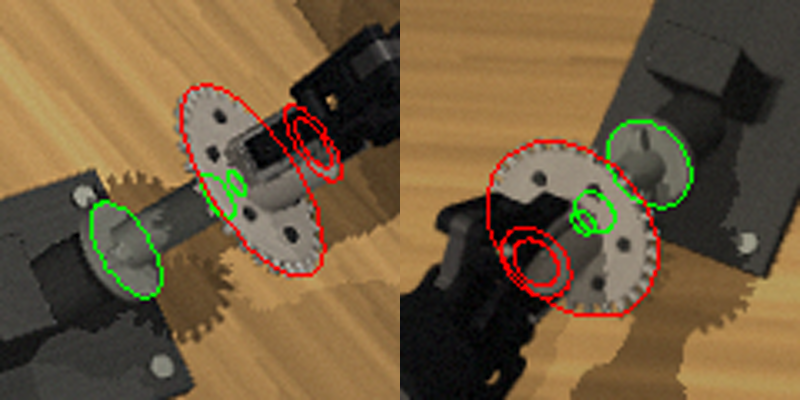

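>>> send_rows --commands '[{"translation":[0,0,0.002],"rot":[0,0,0],"grip":0.03},{"translation":[0,0,0.002],"rot":[0,0,0],"grip":0.03},{"translation":[0,0,0.002],"rot":[0,0,0],"grip":0.03},{"translation":[0,0,0.002],"rot":[0,0,0],"grip":0.03},{"translation":[0,0,0.002],"rot":[0,0,0],"grip":0.03}]'

```text
t: 7.98
eef_pos: [0.5187, 0.2608, 0.1611]
tool_rot: [0.05, 0.929, -0.14, 0.338]
contact_force: [-0.2, 0.2, -2.1]
gripper_width: 0.454
```

```bash
python3 -c "
from station import *; from h import *
rep(get_obs())"
```

```text
t 7.98 q [-0.42   0.424 -0.577  2.163  1.33   0.91  -2.268] p [0.5187 0.2608 0.1611] F [-0.2   0.17 -2.1 ] M [ 0.292  1.106 -0.022] w 0.454
  foot s 0.0555 lat XP -0.0008 EY 0.0019 tilt err deg XP,EY 0.01 0.07 yaw about A -0.05
  F along A -1.46 XP -1.53 EY 0.10 M about A 0.012 XP -0.049 EY 1.143
```

>>> send_rows --commands '[{"translation":[0,0,0.002],"rot":[0,0,0],"grip":0.03},{"translation":[0,0,0.002],"rot":[0,0,0],"grip":0.03},{"translation":[0,0,0.002],"rot":[0,0,0],"grip":0.03},{"translation":[0,0,0.002],"rot":[0,0,0],"grip":0.03},{"translation":[0,0,0.002],"rot":[0,0,0],"grip":0.03}]'

```text
t: 8.4
eef_pos: [0.5248, 0.2584, 0.1533]
tool_rot: [0.05, 0.929, -0.14, 0.338]
contact_force: [-0.4, -1.0, -1.8]
gripper_width: 0.455
```

```bash
python3 -c "
from station import *; from h import *
rep(get_obs())"
```

```text
t 8.40 q [-0.417  0.441 -0.568  2.161  1.353  0.904 -2.281] p [0.5248 0.2584 0.1533] F [-0.41 -1.04 -1.84] M [ 0.08   1.083 -0.277] w 0.455
  foot s 0.0453 lat XP -0.0007 EY 0.0014 tilt err deg XP,EY 0.02 0.01 yaw about A -0.06
  F along A -1.36 XP -1.25 EY -1.11 M about A -0.057 XP -0.362 EY 1.059
```

>>> send_rows --commands '[{"translation":[0,0,0.002],"rot":[0,0,0],"grip":0.03},{"translation":[0,0,0.002],"rot":[0,0,0],"grip":0.03},{"translation":[0,0,0.002],"rot":[0,0,0],"grip":0.03},{"translation":[0,0,0.002],"rot":[0,0,0],"grip":0.03},{"translation":[0,0,0.002],"rot":[0,0,0],"grip":0.03}]'

```text
t: 8.82
eef_pos: [0.531, 0.2566, 0.1457]
tool_rot: [0.05, 0.929, -0.14, 0.338]
contact_force: [-0.6, -3.0, -1.0]
gripper_width: 0.453
```

```bash
python3 -c "
from station import *; from h import *
rep(get_obs())"
```

```text
t 8.82 q [-0.414  0.459 -0.558  2.158  1.377  0.898 -2.294] p [0.531  0.2566 0.1457] F [-0.62 -3.01 -1.  ] M [-0.215  1.005 -0.42 ] w 0.453
  foot s 0.0353 lat XP -0.0007 EY 0.0015 tilt err deg XP,EY 0.02 0.02 yaw about A -0.06
  F along A -0.95 XP -0.43 EY -3.06 M about A 0.000 XP -0.654 EY 0.898
```

>>> send_rows --commands '[{"translation":[0.0003,0.0008,0],"rot":[0,0,0],"grip":0.03},{"translation":[0,0,0.002],"rot":[0,0,0],"grip":0.03},{"translation":[0,0,0.002],"rot":[0,0,0],"grip":0.03},{"translation":[0,0,0.002],"rot":[0,0,0],"grip":0.03},{"translation":[0,0,0.002],"rot":[0,0,0],"grip":0.03}]'

```text
t: 9.23
eef_pos: [0.5358, 0.2549, 0.1397]
tool_rot: [0.05, 0.929, -0.14, 0.338]
contact_force: [-0.4, -0.9, -2.2]
gripper_width: 0.453
```

```bash
python3 -c "
from station import *; from h import *
rep(get_obs())"
```

```text
t 9.23 q [-0.411  0.472 -0.551  2.156  1.396  0.891 -2.303] p [0.5358 0.2549 0.1397] F [-0.44 -0.92 -2.21] M [ 0.123  1.149 -0.21 ] w 0.453
  foot s 0.0275 lat XP -0.0006 EY 0.0014 tilt err deg XP,EY 0.0 0.09 yaw about A -0.05
  F along A -1.59 XP -1.53 EY -1.01 M about A -0.020 XP -0.304 EY 1.134
```

>>> send_rows --commands '[{"translation":[0,0.0002,0.002],"rot":[0,0,0],"grip":0.03},{"translation":[0,0,0.002],"rot":[0,0,0],"grip":0.03},{"translation":[0,0,0.002],"rot":[0,0,0],"grip":0.03},{"translation":[0,0,0.002],"rot":[0,0,0],"grip":0.03},{"translation":[0,0,0.002],"rot":[0,0,0],"grip":0.03}]'

```text
t: 9.65
eef_pos: [0.542, 0.2528, 0.1321]
tool_rot: [0.05, 0.929, -0.14, 0.338]
contact_force: [-0.4, -0.0, -2.9]
gripper_width: 0.456
```

```bash
python3 -c "
from station import *; from h import *
rep(get_obs())"
```

```text
t 9.65 q [-0.407  0.489 -0.542  2.153  1.42   0.885 -2.316] p [0.542  0.2528 0.1321] F [-0.36 -0.   -2.85] M [0.281 1.094 0.02 ] w 0.456
  foot s 0.0175 lat XP -0.0005 EY 0.0013 tilt err deg XP,EY 0.01 0.09 yaw about A -0.05
  F along A -1.96 XP -2.10 EY -0.11 M about A 0.049 XP -0.028 EY 1.128
```

>>> send_rows --commands '[{"translation":[0,0,0.0015],"rot":[0,0,0],"grip":0.03},{"translation":[0,0,0.0015],"rot":[0,0,0],"grip":0.03},{"translation":[0,0,0.0015],"rot":[0,0,0],"grip":0.03},{"translation":[0,0,0.0015],"rot":[0,0,0],"grip":0.03},{"translation":[0,0,0.001],"rot":[0,0,0],"grip":0.03}]'

```text
t: 10.07
eef_pos: [0.5462, 0.2513, 0.1267]
tool_rot: [0.05, 0.929, -0.14, 0.338]
contact_force: [0.0, 0.2, -1.9]
gripper_width: 0.451
```

```bash
python3 -c "
from station import *; from h import *
rep(get_obs())"
```

```text
t 10.07 q [-0.405  0.502 -0.536  2.15   1.436  0.881 -2.325] p [0.5462 0.2513 0.1267] F [ 0.    0.19 -1.9 ] M [0.279 1.03  0.015] w 0.451
  foot s 0.0105 lat XP -0.0006 EY 0.0010 tilt err deg XP,EY 0.0 0.07 yaw about A -0.05
  F along A -1.42 XP -1.26 EY 0.18 M about A 0.034 XP -0.018 EY 1.067
```

>>> send_rows --commands '[{"translation":[0,0,0.0005],"rot":[0,0,0],"grip":0.03},{"translation":[0,0,0.0005],"rot":[0,0,0],"grip":0.03},{"translation":[0,0,0.0005],"rot":[0,0,0],"grip":0.03},{"translation":[0,0,0.0005],"rot":[0,0,0],"grip":0.03},{"translation":[0,0,0],"rot":[0,0,0],"grip":0.03}]'

```text
t: 10.48
eef_pos: [0.5474, 0.2509, 0.1253]
tool_rot: [0.05, 0.929, -0.14, 0.338]
contact_force: [-0.0, -0.0, -2.8]
gripper_width: 0.457
```

```bash
python3 -c "
from station import *; from h import *
rep(get_obs())"
```

```text
t 10.48 q [-0.404  0.505 -0.534  2.149  1.44   0.88  -2.327] p [0.5474 0.2509 0.1253] F [-0.01 -0.01 -2.76] M [ 0.332  1.068 -0.03 ] w 0.457
  foot s 0.0086 lat XP -0.0005 EY 0.0010 tilt err deg XP,EY 0.01 0.07 yaw about A -0.05
  F along A -2.12 XP -1.78 EY -0.01 M about A -0.026 XP -0.016 EY 1.118
```

Now 0.5 mm steps until I feel contact.

>>> send_rows --commands '[{"translation":[0,0,0.0005],"rot":[0,0,0],"grip":0.03},{"translation":[0,0,0.0005],"rot":[0,0,0],"grip":0.03},{"translation":[0,0,0.0005],"rot":[0,0,0],"grip":0.03},{"translation":[0,0,0.0005],"rot":[0,0,0],"grip":0.03},{"translation":[0,0,0],"rot":[0,0,0],"grip":0.03}]'

```text
t: 10.9
eef_pos: [0.548, 0.2511, 0.1246]
tool_rot: [0.05, 0.929, -0.139, 0.339]
contact_force: [-7.9, -0.4, 7.2]
gripper_width: 0.452
```

```bash
python3 -c "
from station import *; from h import *
rep(get_obs())"
```

```text
t 10.90 q [-0.404  0.507 -0.534  2.149  1.444  0.88  -2.329] p [0.548  0.2511 0.1246] F [-7.94 -0.36  7.17] M [-0.186  0.99  -0.439] w 0.452
  foot s 0.0077 lat XP -0.0005 EY 0.0013 tilt err deg XP,EY 0.06 0.1 yaw about A -0.02
  F along A 10.31 XP -1.12 EY -2.68 M about A -0.036 XP -0.641 EY 0.892
```

>>> send_rows --commands '[{"translation":[0,0,-0.0005],"rot":[0,0,0],"grip":0.03},{"translation":[0,0,0],"rot":[0,0,-1],"grip":0.03},{"translation":[0,0,0],"rot":[0,0,-1],"grip":0.03},{"translation":[0,0,0],"rot":[0,0,-1],"grip":0.03},{"translation":[0,0,0],"rot":[0,0,0],"grip":0.03}]'

```text
t: 11.32
eef_pos: [0.5479, 0.2511, 0.1247]
tool_rot: [0.059, 0.933, -0.114, 0.337]
contact_force: [-6.2, 0.4, 4.6]
gripper_width: 0.455
```

```bash
python3 -c "
from station import *; from h import *
rep(get_obs())"
```

```text
t 11.32 q [-0.404  0.507 -0.534  2.149  1.443  0.88  -2.275] p [0.5479 0.2511 0.1247] F [-6.15  0.38  4.6 ] M [-0.004  1.    -0.305] w 0.455
  foot s 0.0078 lat XP -0.0006 EY 0.0014 tilt err deg XP,EY 0.03 0.11 yaw about A 3.06
  F along A 7.37 XP -1.63 EY -1.45 M about A -0.042 XP -0.423 EY 0.955
```

>>> send_rows --commands '[{"translation":[0,0,-0.0002],"rot":[0,0,-1],"grip":0.03},{"translation":[0,0,0],"rot":[0,0,-1],"grip":0.03},{"translation":[0,0,0],"rot":[0,0,-1],"grip":0.03},{"translation":[0,0,0],"rot":[0,0,0],"grip":0.03},{"translation":[0,0,0],"rot":[0,0,0],"grip":0.03}]'

```text
t: 11.73
eef_pos: [0.5479, 0.2511, 0.1246]
tool_rot: [0.068, 0.935, -0.09, 0.335]
contact_force: [-4.5, -0.1, 3.9]
gripper_width: 0.453
```

```bash
python3 -c "
from station import *; from h import *
rep(get_obs())"
```

```text
t 11.73 q [-0.404  0.507 -0.533  2.149  1.443  0.88  -2.223] p [0.5479 0.2511 0.1246] F [-4.53 -0.11  3.95] M [ 0.031  1.084 -0.209] w 0.453
  foot s 0.0078 lat XP -0.0008 EY 0.0013 tilt err deg XP,EY 0.01 0.1 yaw about A 6.03
  F along A 5.79 XP -0.76 EY -1.43 M about A 0.025 XP -0.355 EY 1.046
```

>>> send_rows --commands '[{"translation":[0,0,0],"rot":[0,0,-1],"grip":0.03},{"translation":[0,0,0],"rot":[0,0,-1],"grip":0.03},{"translation":[0,0,0],"rot":[0,0,-1],"grip":0.03},{"translation":[0,0,0],"rot":[0,0,0],"grip":0.03},{"translation":[0,0,0],"rot":[0,0,0],"grip":0.03}]'

```text
t: 12.15
eef_pos: [0.5478, 0.2511, 0.1245]
tool_rot: [0.076, 0.937, -0.066, 0.333]
contact_force: [-5.1, 0.4, 2.9]
gripper_width: 0.456
```

```bash
python3 -c "
from station import *; from h import *
rep(get_obs())"
```

```text
t 12.15 q [-0.404  0.507 -0.533  2.149  1.443  0.879 -2.17 ] p [0.5478 0.2511 0.1245] F [-5.08  0.42  2.92] M [ 0.041  1.126 -0.233] w 0.456
  foot s 0.0078 lat XP -0.0009 EY 0.0013 tilt err deg XP,EY 0.01 0.11 yaw about A 9.03
  F along A 5.44 XP -1.94 EY -1.09 M about A 0.009 XP -0.373 EY 1.089
```

>>> send_rows --commands '[{"translation":[0,0,0],"rot":[0,0,-1],"grip":0.03},{"translation":[0,0,0],"rot":[0,0,-1],"grip":0.03},{"translation":[0,0,0],"rot":[0,0,-1],"grip":0.03},{"translation":[0,0,0],"rot":[0,0,0],"grip":0.03},{"translation":[0,0,0],"rot":[0,0,0],"grip":0.03}]'

```text
t: 12.57
eef_pos: [0.5478, 0.2511, 0.1245]
tool_rot: [0.085, 0.939, -0.041, 0.331]
contact_force: [-6.0, 0.3, 4.2]
gripper_width: 0.452
```

```bash
python3 -c "
from station import *; from h import *
rep(get_obs())"
```

```text
t 12.57 q [-0.404  0.507 -0.533  2.149  1.443  0.879 -2.118] p [0.5478 0.2511 0.1245] F [-6.05  0.3   4.2 ] M [ 0.068  1.128 -0.244] w 0.452
  foot s 0.0078 lat XP -0.0010 EY 0.0012 tilt err deg XP,EY 0.0 0.1 yaw about A 12.04
  F along A 6.99 XP -1.79 EY -1.49 M about A -0.016 XP -0.360 EY 1.098
```

>>> send_rows --commands '[{"translation":[0,0,0],"rot":[0,0,-2],"grip":0.03},{"translation":[0,0,0],"rot":[0,0,-2],"grip":0.03},{"translation":[0,0,0],"rot":[0,0,-2],"grip":0.03},{"translation":[0,0,0],"rot":[0,0,-2],"grip":0.03},{"translation":[0,0,0],"rot":[0,0,-2],"grip":0.03}]'

```text
t: 12.98
eef_pos: [0.5478, 0.2511, 0.1245]
tool_rot: [0.114, 0.939, 0.042, 0.322]
contact_force: [-5.6, -0.7, 3.3]
gripper_width: 0.454
```

```bash
python3 -c "
from station import *; from h import *
rep(get_obs())"
```

```text
t 12.98 q [-0.404  0.507 -0.533  2.149  1.442  0.879 -1.942] p [0.5478 0.2511 0.1245] F [-5.58 -0.73  3.32] M [ 0.172  1.195 -0.267] w 0.454
  foot s 0.0078 lat XP -0.0011 EY 0.0012 tilt err deg XP,EY -0.0 0.1 yaw about A 22.11
  F along A 5.83 XP -1.79 EY -2.34 M about A -0.085 XP -0.314 EY 1.193
```

>>> send_rows --commands '[{"translation":[0,0,0],"rot":[0,0,-1.5],"grip":0.03},{"translation":[0,0,0],"rot":[0,0,-1.5],"grip":0.03},{"translation":[0,0,0],"rot":[0,0,-1.5],"grip":0.03},{"translation":[0,0,0],"rot":[0,0,-1.5],"grip":0.03},{"translation":[0,0,0],"rot":[0,0,-1],"grip":0.03}]'

```text
t: 13.4
eef_pos: [0.5478, 0.251, 0.1244]
tool_rot: [0.133, 0.935, 0.099, 0.315]
contact_force: [-4.9, -0.8, 2.5]
gripper_width: 0.457
```

```bash
python3 -c "
from station import *; from h import *
rep(get_obs())"
```

```text
t 13.40 q [-0.405  0.507 -0.532  2.149  1.442  0.879 -1.82 ] p [0.5478 0.251  0.1244] F [-4.94 -0.85  2.54] M [ 0.224  1.273 -0.282] w 0.457
  foot s 0.0076 lat XP -0.0012 EY 0.0011 tilt err deg XP,EY -0.01 0.09 yaw about A 29.09
  F along A 4.82 XP -1.79 EY -2.26 M about A -0.113 XP -0.303 EY 1.283
```

>>> send_rows --commands '[{"translation":[0,0,0.0001],"rot":[0,0,-1],"grip":0.03},{"translation":[0,0,0],"rot":[0,0,-1],"grip":0.03},{"translation":[0,0,0],"rot":[0,0,-1],"grip":0.03},{"translation":[0,0,0],"rot":[0,0,-1],"grip":0.03},{"translation":[0,0,0],"rot":[0,0,0],"grip":0.03}]'

```text
t: 13.82
eef_pos: [0.548, 0.2509, 0.1242]
tool_rot: [0.144, 0.931, 0.131, 0.31]
contact_force: [-5.4, 0.8, 1.2]
gripper_width: 0.451
```

```bash
python3 -c "
from station import *; from h import *
rep(get_obs())"
```

```text
t 13.82 q [-0.405  0.507 -0.532  2.149  1.443  0.879 -1.751] p [0.548  0.2509 0.1242] F [-5.45  0.82  1.21] M [ 0.229  1.353 -0.298] w 0.451
  foot s 0.0074 lat XP -0.0012 EY 0.0010 tilt err deg XP,EY -0.02 0.08 yaw about A 33.04
  F along A 4.43 XP -3.39 EY -0.81 M about A -0.114 XP -0.329 EY 1.360
```

>>> send_rows --commands '[{"translation":[0,0,0],"rot":[0,0,-1],"grip":0.03},{"translation":[0,0,0],"rot":[0,0,-1],"grip":0.03},{"translation":[0,0,0],"rot":[0,0,-1],"grip":0.03},{"translation":[0,0,0],"rot":[0,0,0],"grip":0.03},{"translation":[0,0,0],"rot":[0,0,0],"grip":0.03}]'

```text
t: 14.23
eef_pos: [0.5487, 0.2502, 0.1242]
tool_rot: [0.153, 0.927, 0.154, 0.306]
contact_force: [0.1, 0.6, -3.5]
gripper_width: 0.452
```

```bash
python3 -c "
from station import *; from h import *
rep(get_obs())"
```

```text
t 14.23 q [-0.404  0.508 -0.531  2.148  1.443  0.879 -1.7  ] p [0.5487 0.2502 0.1242] F [ 0.06  0.6  -3.52] M [ 0.336  1.071 -0.017] w 0.452
  foot s 0.0068 lat XP -0.0005 EY 0.0005 tilt err deg XP,EY 0.03 0.02 yaw about A 35.92
  F along A -2.62 XP -2.35 EY 0.59 M about A -0.018 XP -0.005 EY 1.122
```

The contact force vanished at yaw +36°, so a slot is over the key. That agrees with my prediction from the hole pattern and the imaged key angle. I'm lowering gently.

>>> send_rows --commands '[{"translation":[0,0,0],"rot":[0,0,-1],"grip":0.03},{"translation":[0,0,0.0008],"rot":[0,0,0],"grip":0.03},{"translation":[0,0,0.0008],"rot":[0,0,0],"grip":0.03},{"translation":[0,0,0.0008],"rot":[0,0,0],"grip":0.03},{"translation":[0,0,0],"rot":[0,0,0],"grip":0.03}]'

```text
t: 14.65
eef_pos: [0.5498, 0.25, 0.1223]
tool_rot: [0.155, 0.926, 0.162, 0.305]
contact_force: [-0.4, -0.5, -3.1]
gripper_width: 0.454
```

```bash
python3 -c "
from station import *; from h import *
rep(get_obs())"
```

```text
t 14.65 q [-0.404  0.512 -0.529  2.147  1.449  0.877 -1.686] p [0.5498 0.25   0.1223] F [-0.44 -0.49 -3.09] M [ 0.263  1.03  -0.016] w 0.454
  foot s 0.0046 lat XP -0.0009 EY 0.0006 tilt err deg XP,EY 0.01 0.04 yaw about A 36.94
  F along A -2.19 XP -2.20 EY -0.60 M about A 0.020 XP -0.050 EY 1.061
```

>>> send_rows --commands '[{"translation":[0,0,0.0008],"rot":[0,0,0],"grip":0.03},{"translation":[0,0,0.0008],"rot":[0,0,0],"grip":0.03},{"translation":[0,0,0.0008],"rot":[0,0,0],"grip":0.03},{"translation":[0,0,0],"rot":[0,0,0],"grip":0.03},{"translation":[0,0,0],"rot":[0,0,0],"grip":0.03}]'

```text
t: 15.07
eef_pos: [0.5512, 0.2497, 0.1206]
tool_rot: [0.155, 0.926, 0.162, 0.305]
contact_force: [0.0, -0.2, -2.5]
gripper_width: 0.454
```

```bash
python3 -c "
from station import *; from h import *
rep(get_obs())"
```

```text
t 15.07 q [-0.403  0.516 -0.527  2.146  1.454  0.876 -1.689] p [0.5512 0.2497 0.1206] F [ 0.04 -0.17 -2.49] M [ 0.264  1.023 -0.087] w 0.454
  foot s 0.0024 lat XP -0.0009 EY 0.0008 tilt err deg XP,EY 0.01 0.06 yaw about A 36.95
  F along A -1.96 XP -1.53 EY -0.15 M about A -0.036 XP -0.093 EY 1.055
```

>>> send_rows --commands '[{"translation":[0,0,0.0005],"rot":[0,0,0],"grip":0.03},{"translation":[0,0,0.0005],"rot":[0,0,0],"grip":0.03},{"translation":[0,0,0],"rot":[0,0,0],"grip":0.03},{"translation":[0,0,0],"rot":[0,0,0],"grip":0.03},{"translation":[0,0,0],"rot":[0,0,0],"grip":0.03}]'

```text
t: 15.48
eef_pos: [0.5518, 0.2495, 0.1198]
tool_rot: [0.155, 0.926, 0.162, 0.305]
contact_force: [0.4, -0.7, -2.7]
gripper_width: 0.456
```

```bash
python3 -c "
from station import *; from h import *
rep(get_obs())"
```

```text
t 15.48 q [-0.403  0.518 -0.526  2.146  1.456  0.876 -1.69 ] p [0.5518 0.2495 0.1198] F [ 0.37 -0.66 -2.7 ] M [ 0.217  1.051 -0.153] w 0.456
  foot s 0.0014 lat XP -0.0009 EY 0.0008 tilt err deg XP,EY 0.01 0.06 yaw about A 36.95
  F along A -2.42 XP -1.32 EY -0.52 M about A -0.052 XP -0.176 EY 1.068
```

>>> send_rows --commands '[{"translation":[0,0,0.0005],"rot":[0,0,0],"grip":0.03},{"translation":[0,0,0.0005],"rot":[0,0,0],"grip":0.03},{"translation":[0,0,0.0003],"rot":[0,0,0],"grip":0.03},{"translation":[0,0,0.0003],"rot":[0,0,0],"grip":0.03},{"translation":[0,0,0],"rot":[0,0,0],"grip":0.03}]'

```text
t: 15.9
eef_pos: [0.5527, 0.2493, 0.1187]
tool_rot: [0.155, 0.926, 0.162, 0.305]
contact_force: [-1.1, -0.7, -1.0]
gripper_width: 0.455
```

```bash
python3 -c "
from station import *; from h import *
rep(get_obs())"
```

```text
t 15.90 q [-0.402  0.52  -0.525  2.145  1.46   0.875 -1.692] p [0.5527 0.2493 0.1187] F [-1.09 -0.66 -0.96] M [ 0.088  1.014 -0.165] w 0.455
  foot s -0.0001 lat XP -0.0009 EY 0.0008 tilt err deg XP,EY 0.02 0.06 yaw about A 36.95
  F along A -0.19 XP -1.27 EY -0.95 M about A 0.011 XP -0.270 EY 0.995
```

>>> send_rows --commands '[{"translation":[0,0,0.0003],"rot":[0,0,0],"grip":0.03},{"translation":[0,0,0.0002],"rot":[0,0,0],"grip":0.03},{"translation":[0,0,0],"rot":[0,0,0],"grip":0.03},{"translation":[0,0,0],"rot":[0,0,0],"grip":0.03},{"translation":[0,0,0],"rot":[0,0,0],"grip":0.03}]'

```text
t: 16.32
eef_pos: [0.5527, 0.2493, 0.1186]
tool_rot: [0.155, 0.925, 0.162, 0.305]
contact_force: [-5.3, -1.4, 4.2]
gripper_width: 0.449
```

```bash
python3 look.py 8
```

```text
t 16.32 q [-0.402  0.521 -0.525  2.145  1.461  0.875 -1.692] p [0.5527 0.2493 0.1186] F [-5.28 -1.45  4.15] M [-0.158  1.064 -0.467] w 0.449
  foot s -0.0002 lat XP -0.0010 EY 0.0008 tilt err deg XP,EY 0.03 0.07 yaw about A 36.96
  F along A 6.15 XP -0.87 EY -2.93 M about A -0.060 XP -0.655 EY 0.971
scene 1121 disc in tool 0.0011 -0.0001 0.0532 s 0.0285
top 997 disc in tool 0.001 -0.0002 0.0518 s 0.0284
```

View pics/look8.png

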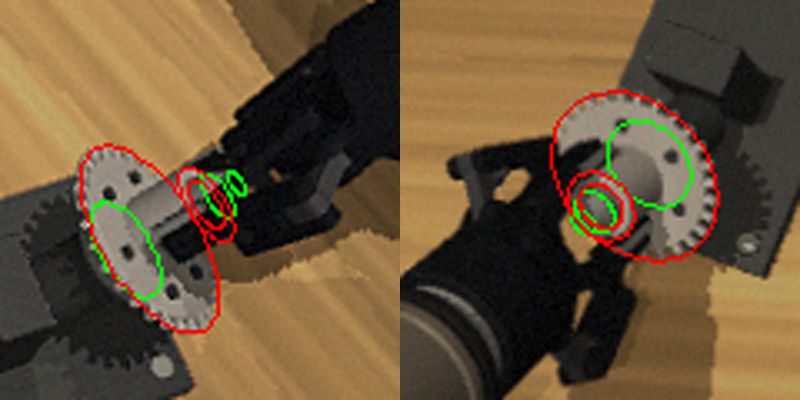

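Home: hard contact at s≈0, 7.9 mm below where the hub rested on the key. I'm relaxing the press and letting go.

>>> send_rows --commands '[{"translation":[0,0,-0.0003],"rot":[0,0,0],"grip":0.03},{"translation":[0,0,0],"rot":[0,0,0],"grip":0.045},{"translation":[0,0,0],"rot":[0,0,0],"grip":0.06},{"translation":[0,0,0],"rot":[0,0,0],"grip":0.085},{"translation":[0,0,0],"rot":[0,0,0],"grip":0.085}]'

```text
t: 16.83
eef_pos: [0.5533, 0.2495, 0.1187]
tool_rot: [0.155, 0.925, 0.162, 0.305]
contact_force: [0.1, -1.2, -0.8]
gripper_width: 0.927
```

```bash
python3 look.py 9
```

```text
t 16.83 q [-0.402  0.521 -0.525  2.144  1.461  0.875 -1.692] p [0.5533 0.2495 0.1187] F [ 0.09 -1.23 -0.83] M [ 0.223  0.668 -0.023] w 0.927
  foot s -0.0004 lat XP -0.0005 EY 0.0012 tilt err deg XP,EY 0.03 0.09 yaw about A 36.93
  F along A -0.92 XP -0.19 EY -1.15 M about A -0.029 XP -0.001 EY 0.704
scene 1042 disc in tool -0.0011 0.0004 0.0524 s 0.0283
top 1153 disc in tool -0.0012 -0.0001 0.0531 s 0.0283
```

View pics/look9.png

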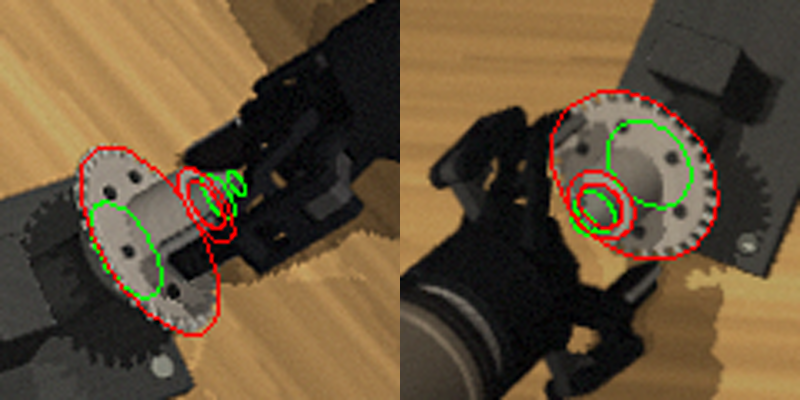

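>>> send_rows --commands '[{"translation":[0,0,-0.005],"rot":[0,0,0],"grip":0.085},{"translation":[0,0,-0.015],"rot":[0,0,0],"grip":0.085},{"translation":[0,0,-0.025],"rot":[0,0,0],"grip":0.085},{"translation":[0,0,-0.03],"rot":[0,0,0],"grip":0.085},{"translation":[0,0,-0.03],"rot":[0,0,0],"grip":0.085}]'

```text
t: 17.35
eef_pos: [0.4872, 0.2689, 0.1995]
tool_rot: [0.155, 0.926, 0.162, 0.304]
contact_force: [1.0, 0.1, 0.0]
gripper_width: 0.997
```

>>> send_rows --commands '[{"translation":[0,0,-0.02],"rot":[0,0,0],"grip":0.085},{"translation":[0,0,-0.01],"rot":[0,0,0],"grip":0.085},{"translation":[0,0,0],"rot":[0,0,0],"grip":0.085},{"translation":[0,0,0],"rot":[0,0,0],"grip":0.085},{"translation":[0,0,0],"rot":[0,0,0],"grip":0.085}]'

```text
t: 17.77
eef_pos: [0.4704, 0.2735, 0.2209]
tool_rot: [0.156, 0.926, 0.162, 0.304]
contact_force: [1.2, 0.5, -1.1]
gripper_width: 0.996
```

Run:
```python
from station import *; from h import *
o=get_obs(); rep(o)
for n in("scene","top","wrist"):
    c=read_camera(n); cv2.imwrite(f"pics/{n}10.png",c["pixels"][:,:,::-1])
    P=cloud(c)[c["depth"]>0]; d=P-SEAT; s=d@A;x=d@XP;y=d@EY;r=np.hypot(x,y)
    m=(r>.028)&(r<.047)&(s>.006)&(s<.032); print(n,"disc-top s",m.sum(),np.median(s[m]).round(4), "plane tilt",np.degrees(np.linalg.lstsq(np.c_[x[m],y[m],np.ones(m.sum())],s[m],rcond=None)[0][:2]).round(2))
    m=(r>.0135)&(r<.0195)&(s>.044)&(s<.062); print("  boss-top s",m.sum(),np.percentile(s[m],[50,90]).round(4) if m.any() else 0)
    m=(r<.010)&(s>.056)&(s<.085); print("  peg tip s",np.percentile(s[m],98).round(4) if m.any() else 0)
```

```text
t 17.77 q [-0.443  0.287 -0.647  2.168  1.142  0.972 -1.512] p [0.4704 0.2735 0.2209] F [ 1.19  0.49 -1.08] M [0.223 0.619 0.073] w 0.996
  foot s 0.1334 lat XP -0.0010 EY -0.0003 tilt err deg XP,EY -0.02 -0.05 yaw about A 36.94
  F along A -1.47 XP 0.07 EY 0.82 M about A 0.036 XP 0.071 EY 0.657
scene disc-top s 717 0.016 plane tilt [-1.17 -0.66]
  boss-top s 160 [0.0503 0.0525]
  peg tip s 0.0725
top disc-top s 817 0.016 plane tilt [-0.69  0.38]
  boss-top s 153 [0.0509 0.0535]
  peg tip s 0.0745
wrist disc-top s 6854 0.0165 plane tilt [-0.24 -0.09]
  boss-top s 991 [0.0524 0.0532]
  peg tip s 0.0735
```

View pics/scene10.png

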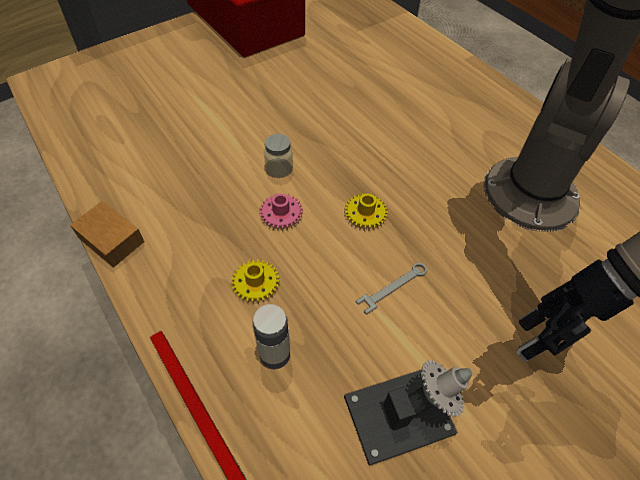

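View pics/wrist10.png

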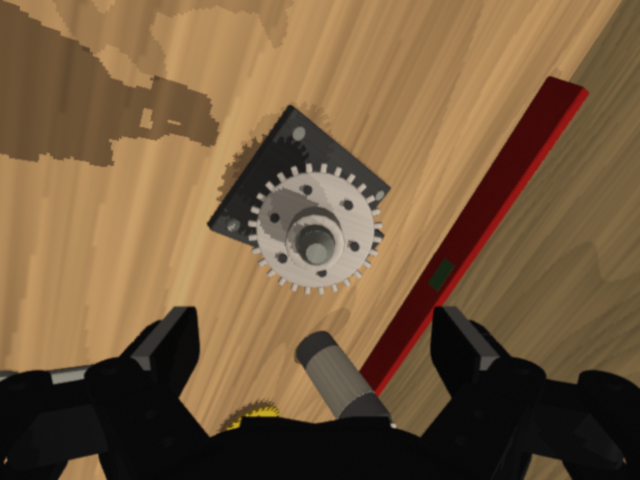

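The hub is on the peg at scene (443,388), disc down. All three cameras put the disc top at 16.0–16.5 mm (home is 16) and the boss top at about 52 mm. The gripper is clear and the other things haven't moved, so I'm handing in.

```bash
python3 -c "
from station import *
print(hand_in())"
```

```text
the job is handed in; nothing more can be done
None
```

The silver hub is home on the flange of the slanted peg, toothed disc down, with the key seated in two of its slots. The job was handed in at about 18 s of the 67 s allowed.

- **Grasp:** I gripped the hub by its boss with 50 N and tilted it onto the peg axis. It went over the tip with at most about 3 N sideways.
- **Finding the slot:** The hub stopped about 8 mm short, resting on the key. The first touch pressed about 12 N, slightly over the 3–10 N range. I backed off to roughly 6–9 N and turned it, and it dropped free at about 36–37°. I then slid it down to a firm stop and released it. The force readings stayed far below the 60 N limit on the stand.

**Last checks:**
- **Seating by feel:** The stop was 7.9 mm below where the hub had rested on the key, against the expected 8 mm.
- **Seating by camera:** After release, all three cameras put the disc top 16.0–16.5 mm above the seat (16 mm expected). The boss top read 50–52 mm at the median (52 mm expected), lower in the scene and top views than in the wrist view.
- **Surroundings:** The gripper is clear of the hub and about 13 cm back. In the scene picture the can, jar, wrench and look-alikes are where they started.

Nothing else disagreed beyond the camera and pose noise of 1–2 mm.

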